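Put a mortar specimen away and shut the curing box

ROBOT

A 6-joint arm with a two-finger parallel gripper is mounted at the origin on a cart in front of the work surface, level with it; the furniture and walls round the work are solid. World frame = base frame: x ahead of the robot, y to its left, z up, the work surface at z = 0. Lengths are in m, angles in rad, forces in N, time in s.
With the tool pointing down it reaches from about 0.275 to 0.725 m from the base axis. Payload 15.9 kg.
Tool frame: the origin (TCP) lies midway between the tips of the shut fingers; the grasp point (between the pads) lies 19 mm behind it (bot.grip_depth is the distance from the TCP to the grasp point, in m); z points along the fingers, y is the line along which they close (so a half turn about z gives the same grasp; the last joint's range is limited). The gripper opens to 85 mm and grips with 20 to 120 N. Pads are 22 mm wide; open, the fingers measure 114 mm over their backs; the gripper's body (76 mm by 85 mm) begins 54 mm behind the grasp point. The pads swing forward as they close: fully open they stand 13 mm farther back than shut.
Start: joints at [1.269, 0.213, -0.034, 1.323, 0, 1.571], TCP at [0.149, 0.477, 0.231] pointing down, gripper open.
Joint ranges: [-2.98, 2.98], [-0.74, 1.72], [-1.14, 1.35], [-2.1, 2.04], [-1.57, 1.44], [-3.14, 3.14]. Speed limits (rad/s): [1.89, 1.89, 2.39, 2.57, 3.14, 3.14].

INTERFACE

Orientations are given as a unit quaternion [x, y, z, w].
In Python, from cell import bot, vision gives the robot as it stands.
- The arm moves only by the tool carry_out, never from a script. Its argument "commands" is a list of rows, each an object of numbers: "hand": the closure, from -1 (fully open) to 1 (shut), so that 0 is half open; "tx", "ty", "tz": the shift along the tool's x, y, z in cm; "ax", "ay", "az": the turn, a rotation vector about the tool's x, y, z in degrees. A call has 1 to 8 rows; each row is the pose to reach, as a shift and turn from the pose commanded when the call began, along the tool's axes at that moment; what a row does not reach only later rows make up. A row lasts 1/10 s, in which the tool goes at most 50 mm and 8.59 degrees, less where a joint would pass 70% of its speed; a pose out of reach is approached as far as the arm can. A call with a gripper value outside its range is refused whole. The fingers move at their own pace and stop on an object; "grip_force" is the grip in N (left out, the last holds). Time passes only in rows, so rows that repeat a pose let the fingers close. It gives the time, the measured TCP pose, the force, the opening and the grip force at its end, in the units of the state.
- bot.observe(): the state, without advancing time (a new reading comes with each control period).
- vision.grab_frame(name): name is "scene" or "top"; returns (picture, depth): 384x512x3 uint8, red, green, blue; 384x512 float32, m along the optical axis (not along the pixel's ray), 0 where there is no reading.
- vision.camera_params(name): a dict with "mtx" (3x3 intrinsics, pixels), "k1" (the pictures are not rectified: a ray, as slopes to the right and down, at radius r is drawn at 1 + k1 r^2 times it, then the intrinsics apply), "R" (3x3) and "t" (3): a world point X has camera coordinates R X + t. Camera axes: x right, y down, z forward; pixel columns grow to the right and rows downward; lengths in m; the calibration is good to about 2 mm. A picture is of the moment at which its call begins. camera_params takes no time and is no camera call.
- bot.sign_off(): hands the job in; it is judged then, once.
Trained networks look in the newest picture that a camera, given by its name, has taken for a name from the list of things; names that differ only in an ending like _2 or _b are one class to them, and where a whole thing is asked for, a point or a joint stands for the part that bears it (a point fixed in the world has none). Each returns a list of dicts, best first, with "confidence" (0 to 1); they miss things now and then, are a little off and sometimes report something else, mostly with a low value. They report only what shows in the picture. A call takes as long as a camera call. They do not tell look-alikes from the thing itself.
- vision.spot_in(thing, camera): "extent" ([left, top, right, bottom] in pixels, round what is visible of it).
- vision.masks_of(thing, camera): "region" (384x512 bool, what is visible of it) and "extent" ([left, top, right, bottom] in pixels, round what is visible of it).
- vision.tip_of(thing, camera): "pixel" ([column, row] in pixels: a listed point, or the origin of a listed thing).
The state is a dict: "time": time; "qpos": joint angles; "joint_vel": joint speeds; "joint_efforts": joint torques, N m; "ee_pos": TCP position; "tcp_rot": TCP orientation; "wrist_force": force on the tool from outside, world axes, zero at the start; "ft_torque": the same for the moment, N m; "grip_width": finger opening in m; "gripper_force": force on a finger pad.
Only numpy, scipy, OpenCV 4.12 (cv2) and the standard library are available. Lean on these libraries where they do the work, as an engineer would, in place of code of your own. Each camera call takes 0.05 s, during which the arm holds its last target. There are 200 camera calls.

TASK

Put the mortar specimen that lies on the bench to the right of the curing box into its empty recess, fully down on the recess floor and let go; a specimen that is not home keeps the lid from shutting. Then push the open lid from behind past upright until its own weight takes over, take the hand away and let the soft-close hinge lower it by itself onto its catch, and last press the front edge of the lid down over the catch until it snaps fully shut and stays shut. Feel your way: never push the lid harder than about 25 N, do not ram the specimen down, the specimen already in the box stays seated, and the wash bottle and trowel stay where they are.

Things in the scene. Friction and masses are not known exactly. Their poses are not given: they have to be found in the camera images.
- curing_box: Light grey box, 144 (x) x 196 (y) x 50 mm high, walls 4 mm, on soft rubber feet 12 to 20 mm high that yield up to 11 mm when pressed. Origin: centre of its underside (above the feet); x points to its hinge side, away from the robot; catch on the -x front. On the inner floor (z 4 mm) lies a dark rack plate, top at z 14 mm, with two through recesses 42.5 (x) x 67 (y) mm.
- free_recess (a point): Centre of the floor of the empty recess, at x = 0, y = +43, z = 4 mm of the box; axes parallel to the box's. The recess is 10 mm deep, its upper edges chamfered 1 mm. A specimen that is home has its underside here, its long side along y and its top 40 mm above this point, 6 mm below the rim; one that stands on the rack plate is 10 mm higher and stops the lid.
- used_recess (a point): Centre of the floor of the filled recess, at y = -43 mm of the box, 4 mm above its origin; axes parallel to the box's.
- lid (a joint): Angle of the dark blue lid, rad: 0 shut, 1.57 upright, 1.7 to 1.9 as found (leaning back), stop at 1.95. Flat panel 204 mm wide, 7 mm thick, front edge 152 mm from the hinge axis, 0.35 to 0.6 kg. Hinge friction holds it near upright; moving it takes 1 to 4 N at the edge. Its weight wins at 1.0 to 1.25 rad; a damper then lowers it in 1.5 to 4 s onto the catch: it rests at 0.04 to 0.08 rad.
- lid_hinge (a point): Middle of the hinge axis: 76 mm behind (+x) and 52 mm above the box's origin. The axis runs along the box's y. This point turns with the lid: its x points from the free edge to the hinge, its z is normal to the lid's outer face. With the lid open, its free edge stands about 0.22 m above the bench.
- lid_edge (a point): Middle of the free (front) edge of the lid on its outer face, 152 mm from the hinge axis; turns with the lid like lid_hinge. With the lid open the outer face looks away from the robot; shut, this face is the top, 57 mm above the box's origin.
- lid_pad (a point): Centre of the dark thumb pad (20 x 46 mm) on the lid's outer face, 18 mm in from the front edge, right behind the catch: the place to press. Axes like lid_hinge; its z points out of the outer face.
- catch (a joint): Outward swing of the black sprung snap hook (28 mm wide) in the middle of the box's front wall, rad: 0 at rest; its top is 60 mm above the box's origin, up to 13 mm in front of the lid's edge. A bar on the lid's front edge rides down the hook's ramp, forces it out to about 0.13 rad and snaps under it some 3 to 5 mm before shut; this takes 6 to 12 N on the thumb pad. Then the hook holds the lid.
- prism_new: Grey hardened mortar half-prism on the bench to the right of the box, 40 mm (x) x 64 mm (y) x 40 mm high, about 0.23 kg; origin at the centre of its underside, y along its length, z up. To be put into the empty recess (either way round).
- prism_stored: A like half-prism, already seated in the filled recess; origin at the centre of its underside. Leave it.
- wash_bottle: White wash bottle with red cap, 215 mm high, standing at the back left; origin at the centre of its underside. Leave it.
- trowel: Small trowel with wooden handle, 242 mm long, lying behind the box; origin under its middle. Leave it.
There are look-alikes about, which are no part of the job. What is shaped like the prism_new but green or yellow is not meant.

How it is judged:
On the way, in this order (a step that is already met when the one before it is completed fails the run):
1. the specimen sits home in the empty recess and is let go, the lid still open (x of prism_new in the frame of free_recess between -0.004 and 0.004 m and y of prism_new in the frame of free_recess between -0.004 and 0.004 m and z of prism_new in the frame of free_recess below 0.0025 m and angle between prism_new's own z axis and vertical below 0.06 rad and contact force between each of the fingers, the arm and prism_new below 0.1 N and value of joint lid above 1.3 rad), for 0.2 s.
2. the lid has come down on its catch by itself, untouched (value of joint lid below 0.12 rad and contact force between each of the fingers, the arm and lid below 0.1 N), for 0.2 s.
At the end, for the whole second after the job is handed in: lid fully shut (below 0.015 rad, 2.3 mm at its front edge) and held by the snapped catch (hook back below 0.08 rad); the new specimen in the empty recess within 4 mm of its centre and 2.5 mm of its floor, level; the stored specimen still down in its own recess (within 4 mm); robot clear (value of joint lid below 0.015 rad and value of joint catch below 0.08 rad and x of prism_new in the frame of free_recess between -0.004 and 0.004 m and y of prism_new in the frame of free_recess between -0.004 and 0.004 m and z of prism_new in the frame of free_recess below 0.0025 m and angle between prism_new's own z axis and vertical below 0.06 rad and distance between prism_stored and used_recess below 0.004 m and contact force between each of the fingers, the arm and lid below 0.1 N); the robot touches nothing.
It fails at once if the lid is pushed harder than 25 N (contact force between any of the fingers, the arm and lid above 25 N).
It fails at once if the lid is led or pressed down by the robot between 0.75 and 0.15 rad instead of swinging shut by its own weight (value of joint lid between 0.15 and 0.75 rad and contact force between any of the fingers, the arm and lid above 0.3 N).
It fails at once if the new specimen is rammed against the box with more than 60 N (contact force between prism_new and curing_box above 60 N).
It fails at once if the stored specimen is moved more than 6 mm out of its recess (distance between prism_stored and used_recess above 0.006 m).
It fails at once if the wash bottle or trowel is moved more than 20 mm (distance of any of wash_bottle, trowel from where it was at the start of the episode above 0.02 m).
It also fails if it takes over 72 s, if anything falls off the work surface, if the arm or the gripper's body presses on something with over 40 N, if the wrist force passes 120 N, or if a joint passes its speed limit or range.

## Working session

There is one attempt and no reset: what is moved stays moved. The work goes in short steps, Python scripts to look and compute and a tool call to move; the robot and the scene stay as the last step left them, time stands still between calls to the robot, and variables do not carry over. Pictures are saved under pics/ and viewed, at most 10 in all, crops included, and the job is handed in when it is done.

Besides the shell and the picture viewer there is one more tool, called after ">>>" as name(argument=value, ...) on one line, values as JSON. carry_out: Moves the arm, as the interface text tells. Its arguments: {"type":"object","properties":{"commands":{"type":"array"},"grip_force":{"type":"number"}},"required":["commands"]}

```bash
mkdir -p pics; ls; cat > h.py <<'E'
import numpy as np, cv2
from cell import bot, vision
def grab(n):
    p,d=vision.grab_frame(n); return p,d
def world(n,d):
    """HxWx3 world points from depth"""
    c=vision.camera_params(n); K=np.array(c['mtx'],float); k1=c['k1']
    h,w=d.shape; u,v=np.meshgrid(np.arange(w),np.arange(h))
    xd=(u-K[0,2])/K[0,0]; yd=(v-K[1,2])/K[1,1]
    x,y=xd.copy(),yd.copy()
    for _ in range(10):
        s=1+k1*(x*x+y*y); x,y=xd/s,yd/s
    P=np.stack([x*d,y*d,d],-1)-np.array(c['t']).ravel()
    W=P@np.array(c['R']); W[d<=0]=np.nan; return W
def save(n,p): cv2.imwrite('pics/'+n,p[:,:,::-1])
E
python3 - <<'E'
from h import *
s=bot.observe(); print(s['time'],s['ee_pos'],s['tcp_rot'],s['wrist_force'],s['grip_width'],bot.grip_depth)
ps=[]
for n in('scene','top'):
    p,d=grab(n); ps.append(p); np.save(n+'_d.npy',d); np.save(n+'_p.npy',p); np.save(n+'_w.npy',world(n,d))
    for t in('prism_new','curing_box','lid','wash_bottle','trowel'):
        for r in vision.spot_in(t,n)[:4]: print(n,t,np.round(r['extent']),round(r['confidence'],2))
    save(n+'0.png',p)
E
```

```text
pics
0.0 [0.14851156 0.47709514 0.2308149 ] [ 1.50307391e-01  9.88639160e-01 -5.40802108e-04 -8.85713008e-05] [-0.31897884 -0.37172099  0.32121501] 0.08515283094898221 0.0187
scene prism_new [329. 262. 364. 297.] 0.86
scene prism_new [299. 242. 330. 273.] 0.77
scene prism_new [273. 224. 296. 243.] 0.6
scene curing_box [152. 121. 251. 234.] 0.8
scene curing_box [196. 192. 220. 208.] 0.32
scene lid [196. 123. 249. 189.] 0.69
scene wash_bottle [206. 101. 234. 127.] 0.64
scene trowel [197. 120. 252. 191.] 0.71
top prism_new [372. 209. 391. 233.] 0.75
top prism_new [327. 199. 353. 223.] 0.73
top prism_new [313. 161. 347. 188.] 0.68
top prism_new [287. 195. 313. 221.] 0.65
top curing_box [148. 183. 244. 270.] 0.71
top lid [147. 183. 244. 205.] 0.88
top wash_bottle [102. 111. 142. 154.] 0.82
top wash_bottle [155. 138. 228. 184.] 0.48
top trowel [157. 138. 224. 183.] 0.6
```

View pics/top0.png

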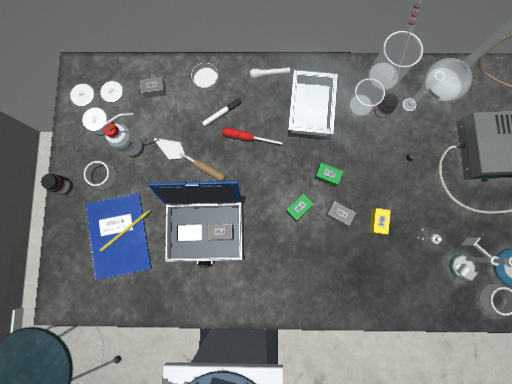

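View pics/scene0.png

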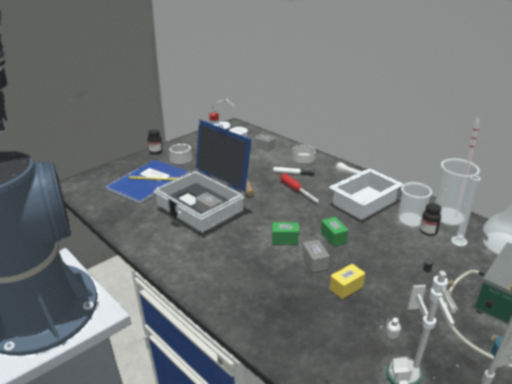

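Candidates for the specimen in the top picture are green (329,173), green (300,208), grey (342,213), yellow (381,221) and grey (152,86), which is back left and not right of the box. I choose grey (342,213). The empty recess is the white one at (190,232), and the lid edge is at about (195,185).

```bash
python3 - <<'E'
from h import *
p=np.load('top_p.npy');W=np.load('top_w.npy');d=np.load('top_d.npy')
c=vision.camera_params('top');print(np.round(c['mtx'],1).tolist(),c['k1'],np.round(-np.array(c['R']).T@np.array(c['t']).ravel(),3),np.round(c['R'],3).tolist())
def rect(m,nm):
    q=W[m][:,:2]; r=cv2.minAreaRect((q*1000).astype(np.float32)); print(nm,m.sum(),np.round(r[0],1),np.round(r[1],1),round(r[2],1),'z',np.nanmedian(W[m][:,2]).round(4))
Z=W[:,:,2]
m=np.zeros(Z.shape,bool);m[192:235,320:362]=1
rect(m&(Z>0.032)&(Z<.048),'prism')
b=np.zeros(Z.shape,bool);b[190:275,155:252]=1
sat=p.max(-1).astype(int)-p.min(-1)
rect(b&(Z>0.052)&(Z<.075)&(sat<25),'rim')
rect(b&(Z>0.052)&(Z<.075)&(sat<25)&(p.min(-1)>140),'rimbright')
k=b.copy();k[:222]=0;k[243:]=0;k[:,:172]=0;k[:,238:]=0
rect(k&(p.min(-1)>190),'white floor'); 
e=np.zeros(Z.shape,bool);e[222:243,205:236]=1
rect(e&(Z>.045)&(Z<.066)&(sat<40),'stored')
lid=np.zeros(Z.shape,bool);lid[178:207,145:246]=1;lid&=(sat>40)
q=W[lid&(Z>.1)];print('lid',len(q),np.nanmin(q,0).round(3),np.nanmax(q,0).round(3))
for t in('free_recess','used_recess','lid_edge','lid_hinge','curing_box','prism_new'):
    for n in('top','scene'):
        for r in vision.tip_of(t,n)[:2]:
            u,v=np.round(r['pixel']).astype(int);w=np.load(n+'_w.npy')[v,u]; print(n,t,u,v,w.round(3),round(r['confidence'],2))
s=cv2.resize(p[150:250,260:400],None,fx=3.5,fy=3.5,interpolation=cv2.INTER_CUBIC)
bx=cv2.resize(p[175:275,140:255],None,fx=3.5,fy=3.5,interpolation=cv2.INTER_CUBIC)
bx=bx[:350];s=s[:350];save('crop.png',np.hstack([s[:, :395],bx[:,:402]]))
E
```

```text
[[364.0, 0.0, 253.5], [0.0, 364.0, 188.2], [0.0, 0.0, 1.0]] -0.005685409252964181 [ 0.469 -0.098  1.021] [[0.013, -1.0, -0.018], [-0.988, -0.01, -0.152], [0.152, 0.02, -0.988]]
prism 373 [ 554.2 -315.1] [64.4 40.4] 62.2 z 0.0411
rim 1133 [494.1  52.8] [164.5 202.3] 1.8 z 0.0594
rimbright 901 [499.8  52.9] [149.  201.7] 1.9 z 0.0591
white floor 381 [506.   59.7] [ 38.1 142.6] 7.6 z 0.0175
stored 387 [501.2   8.3] [39.5 63.4] 1.2 z 0.0574
lid 433 [ 0.577 -0.046  0.101] [0.61  0.156 0.221]
top free_recess 195 232 [0.5   0.081 0.017] 0.92
scene free_recess 192 203 [0.497 0.076 0.018] 0.93
scene free_recess 226 136 [0.597 0.037 0.199] 0.67
top used_recess 217 232 [0.5   0.016 0.059] 0.81
top lid_edge 190 184 [0.601 0.061 0.216] 0.84
top lid_edge 223 232 [0.5   0.    0.056] 0.45
scene lid_edge 226 127 [0.884 0.381 0.042] 0.76
top lid_hinge 206 202 [0.576 0.044 0.083] 0.84
top lid_hinge 139 144 [0.746 0.248 0.026] 0.59
scene lid_hinge 220 182 [ 0.649  0.138 -0.   ] 0.64
scene lid_hinge 226 130 [0.602 0.042 0.214] 0.49
top curing_box 204 233 [0.497 0.055 0.025] 0.9
scene curing_box 219 182 [ 0.648  0.141 -0.001] 0.73
scene curing_box 199 206 [0.482 0.023 0.038] 0.71
top prism_new 380 223 [ 0.529 -0.418  0.039] 0.91
top prism_new 300 209 [ 0.565 -0.205  0.039] 0.81
scene prism_new 284 239 [ 0.556 -0.217  0.017] 0.94
scene prism_new 332 236 [ 0.635 -0.303  0.029] 0.88
```

View pics/crop.png

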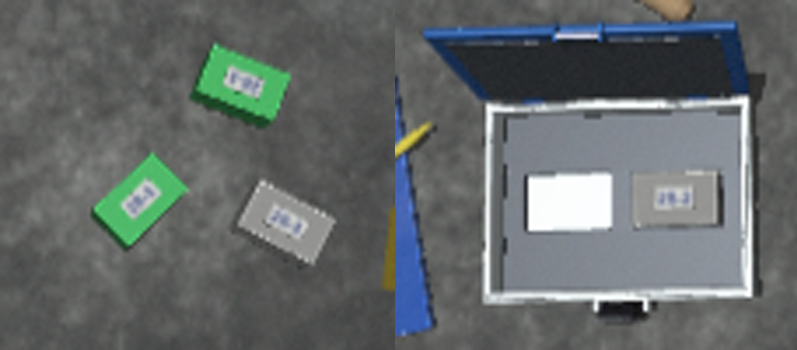

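The crop confirms the grey specimen next to the green look-alikes, and the box has a white empty recess on the left with the stored grey one on the right. Next I refine the box and neighbour poses and work out the approach.

```bash
cat >> h.py <<'E'
from scipy.spatial.transform import Rotation as Ro
def to(pos,yaw_y=None,base=None,R=None):
    """rows numbers to reach world TCP pos, tool pointing down with tool-y at yaw_y deg (mod 180)"""
    s=bot.observe() if base is None else base
    R0=Ro.from_quat(s['tcp_rot']); dp=R0.inv().apply(np.array(pos)-s['ee_pos'])*100
    if R is None:
        best=None
        for a in(yaw_y,yaw_y+180):
            a=np.radians(a);y=np.array([np.cos(a),np.sin(a),0]);z=np.array([0,0,-1.]);x=np.cross(y,z)
            r=(R0.inv()*Ro.from_matrix(np.stack([x,y,z],1))).as_rotvec(degrees=True)
            if best is None or np.linalg.norm(r)<np.linalg.norm(best): best=r
    else: best=(R0.inv()*R).as_rotvec(degrees=True)
    print('t cm',dp.round(2),'a deg',best.round(2)); return dp,best
def proj(n,X):
    c=vision.camera_params(n);K=np.array(c['mtx']);Y=np.asarray(X)@np.array(c['R']).T+np.array(c['t']).ravel()
    q=Y[...,:2]/Y[...,2:];q=q*(1+c['k1']*(q**2).sum(-1,keepdims=True));return q*[K[0,0],K[1,1]]+[K[0,2],K[1,2]]
def st():
    s=bot.observe();print('t',round(s['time'],2),'pos',np.round(s['ee_pos'],4),'q',np.round(s['tcp_rot'],4),'F',np.round(s['wrist_force'],1),'M',np.round(s['ft_torque'],2),'w',round(s['grip_width'],4),'gf',round(s['gripper_force'],1),'j',np.round(s['qpos'],2));return s
E
python3 - <<'E'
from h import *
p=np.load('top_p.npy');W=np.load('top_w.npy');Z=W[:,:,2];sat=p.max(-1).astype(int)-p.min(-1)
def rect(m,nm,z=None):
    q=W[m][:,:2]
    if z is not None: # intersect rays with plane z
        C=-np.array(vision.camera_params('top')['R']).T@np.array(vision.camera_params('top')['t']).ravel()
        D=W[m]-C; q=(C+D*((z-C[2])/D[:,2:]))[:,:2]
    r=cv2.minAreaRect((q*1000).astype(np.float32));print(nm,m.sum(),np.round(r[0],1),np.round(r[1],1),round(r[2],1),'mean',(np.nanmean(q,0)*1000).round(1))
def win(a,b,c,d):
    m=np.zeros(Z.shape,bool);m[a:b,c:d]=1;return m
rect(win(224,242,174,207)&(p.min(-1)>200),'white',.0175)
rect(win(224,243,205,236)&(Z>.05)&(Z<.066),'stored',.0575)
rect(win(192,235,320,362)&(Z>.034),'new',.04)
rect(win(155,192,308,350)&(Z>.03),'green')
m=win(200,268,160,248)&(p.min(-1)>150)&(sat<30)&(Z>.055);rect(m,'rim',.0635)
print('rim rows', [ (W[m][:,i].min().round(4),W[m][:,i].max().round(4)) for i in (0,1)])
# front edge line & sides of the rim
fr=[];
for u in range(168,240):
    r=[v for v in range(245,268) if m[v,u]]
    if r: fr.append(W[max(r),u][:2])
fr=np.array(fr);print('front', np.polyfit(fr[:,1],fr[:,0],1), np.median(fr,0))
# lid plane
lid=win(180,204,150,243)&(Z>.09)&(Z<.24)&(W[:,:,0]>.56)&(W[:,:,0]<.66);q=W[lid];c=np.median(q,0);n=np.linalg.svd(q-q.mean(0))[2][2];print('lid n',n.round(3),q.mean(0).round(4),'top',q[q[:,2]>.19].mean(0).round(3),q[:,2].max().round(3))
to([.554,-.315,.12],-27.8)
E
```

```text
white 370 [498.6  96.4] [41.  64.4] 0.7 mean [498.5  96.2]
stored 374 [501.    8.1] [39.3 63.9] 0.7 mean [501.5   9.6]
new 367 [ 554.1 -314.9] [65.4 40.3] 63.5 mean [ 554.  -315.2]
green 366 [ 662.8 -284.6] [65.  40.4] 68.1 mean [ 662.  -283.9]
rim 606 [499.7  51.6] [147.7 199.6] 2.0 mean [495.7  39.3]
rim rows [(np.float64(0.4227), np.float64(0.5773)), (np.float64(-0.0487), np.float64(0.1548))]
front [-0.0349794   0.42942052] [0.42706622 0.04912323]
lid n [-0.98  -0.035  0.195] [0.5913 0.0538 0.1665] top [0.6   0.055 0.208] 0.223
t cm [-62.26 -63.61  11.13] a deg [  0.     0.   -79.49]
```

>>> carry_out(commands=[{"tx":-62.3,"ty":-63.6,"tz":11,"az":100,"hand":-0.4},{"tx":-62.3,"ty":-63.6,"tz":11,"az":100,"hand":-0.4},{"tx":-62.3,"ty":-63.6,"tz":11,"az":100,"hand":-0.4},{"tx":-62.3,"ty":-63.6,"tz":11,"az":100,"hand":-0.4},{"tx":-62.3,"ty":-63.6,"tz":11,"az":100,"hand":-0.4},{"tx":-62.3,"ty":-63.6,"tz":11,"az":100,"hand":-0.4},{"tx":-62.3,"ty":-63.6,"tz":11,"az":100,"hand":-0.4},{"tx":-62.3,"ty":-63.6,"tz":11,"az":100,"hand":-0.4}])

```text
schema error: expected keys hand, tx, ty, tz, ax, ay, az
```

```bash
python3 - <<'E'
from h import *
st(); to([.554,-.315,.12],-27)
E
```

```text
t 1.2 pos [0.1486 0.4774 0.2313] q [0.1503 0.9886 0.     0.    ] F [-0.1  0.2 -0.4] M [ 0.   -0.06  0.05] w 0.0856 gf 0.0 j [ 1.27  0.21 -0.03  1.32 -0.    1.57]
t cm [-62.26 -63.61  11.13] a deg [  0.     0.   -80.29]
```

All keys are required in each row.

>>> carry_out(commands=[{"hand":-0.4,"tx":-62.3,"ty":-63.6,"tz":11,"ax":0,"ay":0,"az":100},{"hand":-0.4,"tx":-62.3,"ty":-63.6,"tz":11,"ax":0,"ay":0,"az":100},{"hand":-0.4,"tx":-62.3,"ty":-63.6,"tz":11,"ax":0,"ay":0,"az":100},{"hand":-0.4,"tx":-62.3,"ty":-63.6,"tz":11,"ax":0,"ay":0,"az":100},{"hand":-0.4,"tx":-62.3,"ty":-63.6,"tz":11,"ax":0,"ay":0,"az":100},{"hand":-0.4,"tx":-62.3,"ty":-63.6,"tz":11,"ax":0,"ay":0,"az":100},{"hand":-0.4,"tx":-62.3,"ty":-63.6,"tz":11,"ax":0,"ay":0,"az":100},{"hand":-0.4,"tx":-62.3,"ty":-63.6,"tz":11,"ax":0,"ay":0,"az":100}])

```text
time: 2.0
ee_pos: [0.3274, 0.1282, 0.1831]
tcp_rot: [0.677, 0.736, 0.0, 0.0]
wrist_force: [1.0, 1.4, -0.2]
grip_width: 0.0599
gripper_force: 0.0
```

```bash
python3 - <<'E'
from h import *
st(); to([.554,-.315,.12],-27)
E
```

```text
t 2.0 pos [0.3274 0.1282 0.1831] q [6.771e-01 7.359e-01 4.000e-04 2.000e-04] F [ 1.   1.4 -0.2] M [ 0.03 -0.05 -0.04] w 0.0599 gf 0.0 j [ 0.37 -0.08 -0.47  1.18  0.    1.86]
t cm [-46.05  18.89   6.32] a deg [ 5.000e-02 -3.000e-02  3.176e+01]
```

>>> carry_out(commands=[{"hand":-0.4,"tx":-46.0,"ty":18.9,"tz":6.3,"ax":0,"ay":0,"az":32},{"hand":-0.4,"tx":-46.0,"ty":18.9,"tz":6.3,"ax":0,"ay":0,"az":32},{"hand":-0.4,"tx":-46.0,"ty":18.9,"tz":6.3,"ax":0,"ay":0,"az":32},{"hand":-0.4,"tx":-46.0,"ty":18.9,"tz":6.3,"ax":0,"ay":0,"az":32},{"hand":-0.4,"tx":-46.0,"ty":18.9,"tz":6.3,"ax":0,"ay":0,"az":32},{"hand":-0.4,"tx":-46.0,"ty":18.9,"tz":6.3,"ax":0,"ay":0,"az":32},{"hand":-0.4,"tx":-46.0,"ty":18.9,"tz":6.3,"ax":0,"ay":0,"az":32},{"hand":-0.4,"tx":-46.0,"ty":18.9,"tz":6.3,"ax":0,"ay":0,"az":32}])

```text
time: 2.8
ee_pos: [0.5094, -0.2227, 0.1327]
tcp_rot: [0.852, 0.523, 0.0, 0.0]
wrist_force: [0.9, 0.3, 0.6]
grip_width: 0.0597
gripper_force: 0.0
```

```bash
python3 - <<'E'
from h import *
st(); to([.554,-.315,.12],-27)
E
```

```text
t 2.8 pos [ 0.5094 -0.2227  0.1327] q [8.523e-01 5.230e-01 1.000e-04 1.000e-04] F [0.9 0.3 0.6] M [ 0.02 -0.08  0.01] w 0.0597 gf 0.0 j [-0.41  0.36 -0.08  1.12  0.    1.63]
t cm [-6.21  8.15  1.27] a deg [ 0.01 -0.01  0.06]
```

>>> carry_out(commands=[{"hand":-0.4,"tx":-6.2,"ty":8.15,"tz":1.3,"ax":0,"ay":0,"az":0},{"hand":-0.4,"tx":-6.2,"ty":8.15,"tz":1.3,"ax":0,"ay":0,"az":0},{"hand":-0.4,"tx":-6.2,"ty":8.15,"tz":1.3,"ax":0,"ay":0,"az":0},{"hand":-0.4,"tx":-6.2,"ty":8.15,"tz":5,"ax":0,"ay":0,"az":0},{"hand":-0.4,"tx":-6.2,"ty":8.15,"tz":5,"ax":0,"ay":0,"az":0},{"hand":-0.4,"tx":-6.2,"ty":8.15,"tz":5,"ax":0,"ay":0,"az":0}])

```text
time: 3.4
ee_pos: [0.5529, -0.312, 0.0833]
tcp_rot: [0.852, 0.523, -0.0, -0.001]
wrist_force: [0.4, 0.3, 0.8]
grip_width: 0.06
gripper_force: 0.0
```

```bash
python3 - <<'E'
from h import *
st(); to([.554,-.315,.010],-27)
p,d=grab('top'); save('grasp.png',cv2.resize(p[150:280,280:410],None,fx=4,fy=4))
E
```

```text
t 3.4 pos [ 0.5529 -0.312   0.0833] q [ 8.521e-01  5.233e-01 -4.000e-04 -7.000e-04] F [0.4 0.3 0.8] M [ 0.01 -0.02 -0.01] w 0.06 gf 0.0 j [-0.51  0.55  0.08  1.1   0.    1.53]
t cm [-0.22  0.24  7.33] a deg [-0.09 -0.01  0.11]
```

View pics/grasp.png

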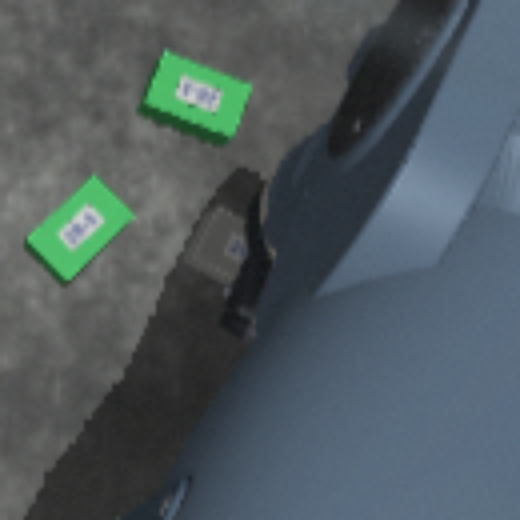

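>>> carry_out(commands=[{"hand":-0.4,"tx":0,"ty":0,"tz":3,"ax":0,"ay":0,"az":0},{"hand":-0.4,"tx":0,"ty":0,"tz":3,"ax":0,"ay":0,"az":0}])

```text
time: 3.65
ee_pos: [0.5526, -0.3118, 0.052]
tcp_rot: [0.852, 0.523, -0.001, -0.001]
wrist_force: [-0.3, -0.9, -0.2]
grip_width: 0.0599
gripper_force: 0.0
```

```bash
python3 - <<'E'
from h import *
st(); to([.554,-.315,.010],-27)
E
```

```text
t 3.65 pos [ 0.5526 -0.3118  0.052 ] q [ 8.521e-01  5.234e-01 -6.000e-04 -1.000e-03] F [-0.3 -0.9 -0.2] M [-0.    0.    0.07] w 0.0599 gf 0.0 j [-0.51  0.57  0.04  1.04 -0.    1.53]
t cm [-0.22  0.28  4.2 ] a deg [-0.14 -0.01  0.12]
```

>>> carry_out(commands=[{"hand":-0.4,"tx":-0.2,"ty":0.3,"tz":2,"ax":0,"ay":0,"az":0},{"hand":-0.4,"tx":-0.2,"ty":0.3,"tz":4.2,"ax":0,"ay":0,"az":0},{"hand":-0.4,"tx":-0.2,"ty":0.3,"tz":4.2,"ax":0,"ay":0,"az":0},{"hand":0.5,"tx":-0.2,"ty":0.3,"tz":4.2,"ax":0,"ay":0,"az":0},{"hand":0.5,"tx":-0.2,"ty":0.3,"tz":4.2,"ax":0,"ay":0,"az":0},{"hand":0.5,"tx":-0.2,"ty":0.3,"tz":4.2,"ax":0,"ay":0,"az":0},{"hand":0.5,"tx":-0.2,"ty":0.3,"tz":4.2,"ax":0,"ay":0,"az":0},{"hand":0.5,"tx":-0.2,"ty":0.3,"tz":4.2,"ax":0,"ay":0,"az":0}], grip_force=40)

```text
time: 4.45
ee_pos: [0.5563, -0.3163, 0.0133]
tcp_rot: [0.852, 0.523, 0.001, 0.001]
wrist_force: [-0.8, 1.5, 8.8]
grip_width: 0.0397
gripper_force: 41.8
```

```bash
python3 - <<'E'
from h import *
st()
E
```

```text
t 4.45 pos [ 0.5563 -0.3163  0.0133] q [8.522e-01 5.232e-01 7.000e-04 1.100e-03] F [-0.8  1.5  8.8] M [ 0.33  0.44 -0.04] w 0.0397 gf 41.8 j [-0.52  0.61 -0.    0.95  0.    1.52]
```

>>> carry_out(commands=[{"hand":0.5,"tx":0,"ty":0,"tz":-4,"ax":0,"ay":0,"az":0},{"hand":0.5,"tx":0,"ty":0,"tz":-8,"ax":0,"ay":0,"az":0},{"hand":0.5,"tx":0,"ty":0,"tz":-13,"ax":0,"ay":0,"az":0},{"hand":0.5,"tx":0,"ty":0,"tz":-13,"ax":0,"ay":0,"az":0}])

```text
time: 4.85
ee_pos: [0.5582, -0.3174, 0.1494]
tcp_rot: [0.852, 0.523, 0.003, 0.005]
wrist_force: [0.2, -0.1, -2.7]
grip_width: 0.0395
gripper_force: 41.9
```

```bash
python3 - <<'E'
from h import *
st(); to([.498,.095,.145],2.0)
E
```

```text
t 4.85 pos [ 0.5582 -0.3174  0.1494] q [0.8522 0.5232 0.0027 0.0049] F [ 0.2 -0.1 -2.7] M [-0.02 -0.04  0.02] w 0.0395 gf 41.9 j [-0.52  0.52  0.21  1.24  0.    1.52]
t cm [ 34.05 -24.03   0.16] a deg [  0.61   0.19 -28.91]
```

>>> carry_out(commands=[{"hand":0.5,"tx":34.0,"ty":-24.0,"tz":0.2,"ax":0.6,"ay":0.2,"az":-29},{"hand":0.5,"tx":34.0,"ty":-24.0,"tz":0.2,"ax":0.6,"ay":0.2,"az":-29},{"hand":0.5,"tx":34.0,"ty":-24.0,"tz":0.2,"ax":0.6,"ay":0.2,"az":-29},{"hand":0.5,"tx":34.0,"ty":-24.0,"tz":0.2,"ax":0.6,"ay":0.2,"az":-29},{"hand":0.5,"tx":34.0,"ty":-24.0,"tz":0.2,"ax":0.6,"ay":0.2,"az":-29},{"hand":0.5,"tx":34.0,"ty":-24.0,"tz":0.2,"ax":0.6,"ay":0.2,"az":-29},{"hand":0.5,"tx":34.0,"ty":-24.0,"tz":0.2,"ax":0.6,"ay":0.2,"az":-29},{"hand":0.5,"tx":34.0,"ty":-24.0,"tz":0.2,"ax":0.6,"ay":0.2,"az":-29}])

```text
time: 5.65
ee_pos: [0.497, 0.0819, 0.14]
tcp_rot: [0.694, 0.72, -0.001, -0.005]
wrist_force: [1.3, 0.5, -1.9]
grip_width: 0.0394
gripper_force: 42.1
```

```bash
python3 - <<'E'
from h import *
st(); to([.498,.095,.145],2.0)
E
```

```text
t 5.65 pos [0.497  0.0819 0.14  ] q [ 6.942e-01  7.198e-01 -7.000e-04 -4.900e-03] F [ 1.3  0.5 -1.9] M [ 0.05 -0.04  0.01] w 0.0394 gf 42.1 j [ 0.16  0.26 -0.2   1.11  0.01  1.69]
t cm [ 1.31  0.14 -0.49] a deg [-0.44 -0.35  0.08]
```

>>> carry_out(commands=[{"hand":0.5,"tx":0,"ty":0,"tz":0,"ax":0,"ay":0,"az":0},{"hand":0.5,"tx":0,"ty":0,"tz":0,"ax":0,"ay":0,"az":0},{"hand":0.5,"tx":0,"ty":0,"tz":0,"ax":0,"ay":0,"az":0}])

```text
time: 5.95
ee_pos: [0.4977, 0.0794, 0.1395]
tcp_rot: [0.694, 0.72, -0.001, -0.005]
wrist_force: [0.1, -0.7, -2.5]
grip_width: 0.0394
gripper_force: 42.0
```

```bash
python3 - <<'E'
from h import *
st(); to([.498,.095,.085],2.0)
p,d=grab('scene');W=world('scene',d);save('held.png',cv2.resize(p[130:250,130:280],None,fx=5,fy=5))
E
```

```text
t 5.95 pos [0.4977 0.0794 0.1395] q [ 0.6942  0.7197 -0.0011 -0.005 ] F [ 0.1 -0.7 -2.5] M [-0.04 -0.03 -0.07] w 0.0394 gf 42.0 j [ 0.15  0.26 -0.2   1.11  0.01  1.69]
t cm [1.53 0.13 5.46] a deg [-0.49 -0.33  0.06]
```

View pics/held.png

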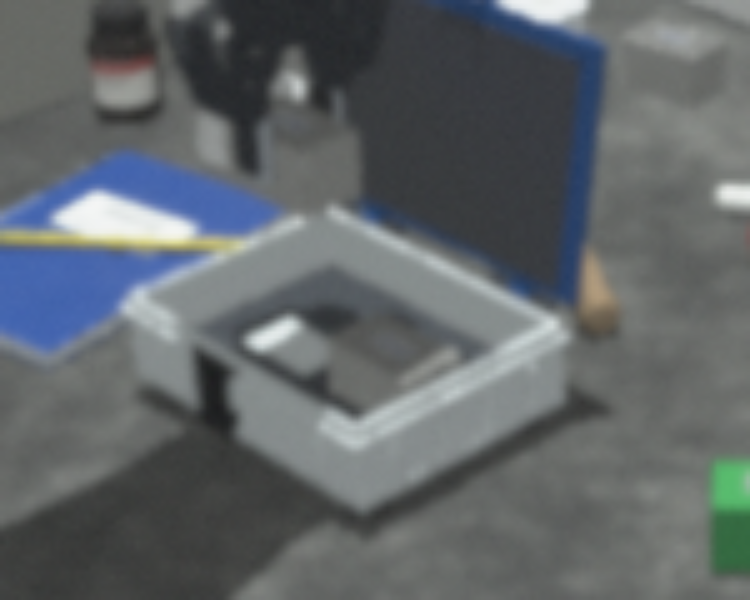

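The picture shows the prism held upright over the box, with the recess below left at about (275,335) in the crop.

>>> carry_out(commands=[{"hand":0.5,"tx":1.5,"ty":0.1,"tz":2,"ax":-0.5,"ay":-0.3,"az":0},{"hand":0.5,"tx":1.5,"ty":0.1,"tz":4,"ax":-0.5,"ay":-0.3,"az":0},{"hand":0.5,"tx":1.5,"ty":0.1,"tz":5.4,"ax":-0.5,"ay":-0.3,"az":0},{"hand":0.5,"tx":1.5,"ty":0.1,"tz":5.4,"ax":-0.5,"ay":-0.3,"az":0},{"hand":0.5,"tx":1.5,"ty":0.1,"tz":5.4,"ax":-0.5,"ay":-0.3,"az":0},{"hand":0.5,"tx":1.5,"ty":0.1,"tz":5.4,"ax":-0.5,"ay":-0.3,"az":0}])

```text
time: 6.6
ee_pos: [0.4982, 0.0949, 0.0861]
tcp_rot: [0.694, 0.72, 0.001, -0.0]
wrist_force: [-0.1, -0.1, -2.4]
grip_width: 0.0392
gripper_force: 41.9
```

```bash
python3 - <<'E'
from h import *
st(); to([.4983,.095,.045],2.0)
p,d=grab('top');W=world('top',d)
# held prism visible top face?
for x in(.4983,):
    print(np.round(proj('top',np.array([[.4983,.095,.112],[.4983,.127,.112],[.4983,.063,.112],[.5,.095,.0275]]))))
p2,d2=grab('scene');W2=world('scene',d2);x,y,z=W2[...,0],W2[...,1],W2[...,2]
# right-hand end face of held prism (toward -y): z band
m=(abs(x-.498)<.03)&(y>.03)&(y<.13)&(z>.076)&(z<.10)
q=W2[m];print(m.sum());f=q[q[:,1]<.075] if len(q) else q
if len(f): print('end face',np.median(f,0).round(4),np.percentile(f[:,0],[3,97]).round(4),np.percentile(f[:,1],[10,90]).round(4)); a=np.polyfit(f[:,0],f[:,1],1);print('slope',a)
E
```

```text
t 6.6 pos [0.4982 0.0949 0.0861] q [ 6.945e-01  7.195e-01  6.000e-04 -0.000e+00] F [-0.1 -0.1 -2.4] M [ 0.06  0.01 -0.04] w 0.0392 gf 41.9 j [ 0.19  0.3  -0.3   0.97  0.    1.72]
t cm [0.01 0.01 4.11] a deg [ 0.05 -0.05  0.03]
[[183. 231.]
 [170. 231.]
 [196. 232.]
 [189. 232.]]
170
end face [0.4944 0.0626 0.0884] [0.478  0.5171] [0.0601 0.0669]
slope [-0.07695437  0.10125511]
```

>>> carry_out(commands=[{"hand":0.5,"tx":0,"ty":0,"tz":2,"ax":0,"ay":0,"az":0},{"hand":0.5,"tx":0,"ty":0,"tz":4,"ax":0,"ay":0,"az":0},{"hand":0.5,"tx":0,"ty":0,"tz":4.3,"ax":0,"ay":0,"az":0},{"hand":0.5,"tx":0,"ty":0,"tz":4.6,"ax":0,"ay":0,"az":0},{"hand":0.5,"tx":0,"ty":0,"tz":4.6,"ax":0,"ay":0,"az":0},{"hand":0.5,"tx":0,"ty":0,"tz":4.6,"ax":0,"ay":0,"az":0}])

```text
time: 7.3
ee_pos: [0.498, 0.0955, 0.0401]
tcp_rot: [0.694, 0.72, 0.001, -0.0]
wrist_force: [-0.3, -0.5, -2.6]
grip_width: 0.0395
gripper_force: 42.0
```

```bash
python3 - <<'E'
from h import *
st(); to([.4983,.095,.031],2.0)
E
```

```text
t 7.3 pos [0.498  0.0955 0.0401] q [ 6.941e-01  7.199e-01  6.000e-04 -0.000e+00] F [-0.3 -0.5 -2.6] M [0.04 0.02 0.01] w 0.0395 gf 42.0 j [ 0.19  0.35 -0.36  0.86  0.    1.72]
t cm [-0.05  0.02  0.91] a deg [ 0.05 -0.05  0.09]
```

No contact yet, so I go on in small steps.

>>> carry_out(commands=[{"hand":0.5,"tx":-0.05,"ty":0,"tz":0.2,"ax":0,"ay":0,"az":0},{"hand":0.5,"tx":-0.05,"ty":0,"tz":0.4,"ax":0,"ay":0,"az":0},{"hand":0.5,"tx":-0.05,"ty":0,"tz":0.4,"ax":0,"ay":0,"az":0},{"hand":0.5,"tx":-0.05,"ty":0,"tz":0.4,"ax":0,"ay":0,"az":0}])

```text
time: 7.7
ee_pos: [0.4981, 0.0953, 0.0358]
tcp_rot: [0.694, 0.72, 0.001, -0.0]
wrist_force: [0.6, 3.7, 3.7]
grip_width: 0.0393
gripper_force: 42.7
```

>>> carry_out(commands=[{"hand":0.5,"tx":0,"ty":0,"tz":0.2,"ax":0,"ay":0,"az":0},{"hand":0.5,"tx":0,"ty":0,"tz":0.4,"ax":0,"ay":0,"az":0},{"hand":0.5,"tx":0,"ty":0,"tz":0.4,"ax":0,"ay":0,"az":0},{"hand":0.5,"tx":0,"ty":0,"tz":0.4,"ax":0,"ay":0,"az":0}])

```text
time: 8.1
ee_pos: [0.4982, 0.0952, 0.0319]
tcp_rot: [0.694, 0.72, 0.001, -0.0]
wrist_force: [-0.1, 4.9, 9.2]
grip_width: 0.0393
gripper_force: 43.4
```

>>> carry_out(commands=[{"hand":0.5,"tx":0.1,"ty":0,"tz":0,"ax":0,"ay":0,"az":0},{"hand":0.5,"tx":0.1,"ty":0,"tz":0.1,"ax":0,"ay":0,"az":0},{"hand":0.5,"tx":0.1,"ty":0,"tz":0.2,"ax":0,"ay":0,"az":0},{"hand":0.5,"tx":0.1,"ty":0,"tz":0.2,"ax":0,"ay":0,"az":0}])

```text
time: 8.5
ee_pos: [0.4981, 0.0954, 0.0299]
tcp_rot: [0.694, 0.72, 0.0, 0.0]
wrist_force: [0.7, -2.6, 11.0]
grip_width: 0.0391
gripper_force: 43.6
```

```bash
python3 - <<'E'
from h import *
st()
p,d=grab('top');W=world('top',d);Z=W[...,2]
print('stored z',np.nanmedian(Z[228:238,212:230]).round(4))
E
```

```text
t 8.5 pos [0.4981 0.0954 0.0299] q [6.942e-01 7.198e-01 4.000e-04 5.000e-04] F [ 0.7 -2.6 11. ] M [-0.51  0.29 -0.01] w 0.0391 gf 43.6 j [ 0.19  0.36 -0.37  0.84 -0.    1.72]
stored z 0.0475
```

>>> carry_out(commands=[{"hand":0.5,"tx":-0.03,"ty":0,"tz":0.1,"ax":0,"ay":0,"az":0},{"hand":0.5,"tx":-0.03,"ty":0,"tz":0.2,"ax":0,"ay":0,"az":0},{"hand":0.5,"tx":-0.03,"ty":0,"tz":0.3,"ax":0,"ay":0,"az":0},{"hand":0.5,"tx":-0.03,"ty":0,"tz":0.3,"ax":0,"ay":0,"az":0}])

```text
time: 8.95
ee_pos: [0.4987, 0.0956, 0.0284]
tcp_rot: [0.694, 0.72, 0.001, 0.001]
wrist_force: [-7.1, -0.5, 40.1]
grip_width: 0.0391
gripper_force: 49.1
```

```bash
python3 - <<'E'
from h import *
st()
p,d=grab('scene');save('ins.png',cv2.resize(p[120:240,140:260],None,fx=5,fy=5,interpolation=cv2.INTER_CUBIC))
E
```

```text
t 8.95 pos [0.4987 0.0956 0.0284] q [6.942e-01 7.198e-01 1.400e-03 7.000e-04] F [-7.1 -0.5 40.1] M [-0.2   2.54 -0.07] w 0.0391 gf 49.1 j [ 0.19  0.36 -0.38  0.83  0.    1.72]
```

View pics/ins.png

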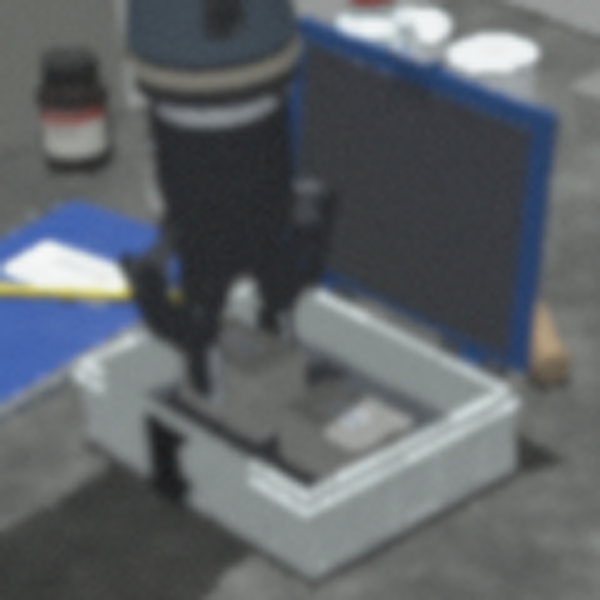

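It reads 40 N and stiff, so the specimen is on the floor. I ease off and then open.

>>> carry_out(commands=[{"hand":0.5,"tx":0,"ty":0,"tz":-0.3,"ax":0,"ay":0,"az":0},{"hand":0.5,"tx":0,"ty":0,"tz":-0.3,"ax":0,"ay":0,"az":0},{"hand":-0.3,"tx":0,"ty":0,"tz":-0.3,"ax":0,"ay":0,"az":0},{"hand":-0.3,"tx":0,"ty":0,"tz":-0.3,"ax":0,"ay":0,"az":0},{"hand":-0.3,"tx":0,"ty":0,"tz":-0.3,"ax":0,"ay":0,"az":0},{"hand":-0.3,"tx":0,"ty":0,"tz":-0.3,"ax":0,"ay":0,"az":0}])

```text
time: 9.6
ee_pos: [0.4981, 0.0955, 0.0294]
tcp_rot: [0.694, 0.72, 0.0, 0.0]
wrist_force: [4.4, 0.7, 1.1]
grip_width: 0.0554
gripper_force: 2.3
```

>>> carry_out(commands=[{"hand":-0.3,"tx":0,"ty":0,"tz":-3,"ax":0,"ay":0,"az":0},{"hand":-0.3,"tx":0,"ty":0,"tz":-7,"ax":0,"ay":0,"az":0},{"hand":-0.3,"tx":0,"ty":0,"tz":-12,"ax":0,"ay":0,"az":0},{"hand":-0.3,"tx":-12,"ty":-8,"tz":-15,"ax":0,"ay":0,"az":0},{"hand":-0.3,"tx":-12,"ty":-10,"tz":-20,"ax":0,"ay":0,"az":0},{"hand":-0.3,"tx":-17,"ty":-12,"tz":-22,"ax":0,"ay":0,"az":0},{"hand":-0.3,"tx":-21,"ty":-12,"tz":-22,"ax":0,"ay":0,"az":0},{"hand":-0.3,"tx":-24,"ty":-12,"tz":-22,"ax":0,"ay":0,"az":0}])

```text
time: 10.4
ee_pos: [0.394, -0.1087, 0.24]
tcp_rot: [0.694, 0.72, 0.0, -0.0]
wrist_force: [2.5, -1.0, 0.1]
grip_width: 0.0553
gripper_force: 0.0
```

```bash
python3 - <<'E'
from h import *
st()
p,d=grab('top');W=world('top',d);Z=W[...,2];save('seat.png',cv2.resize(p[150:275,130:255],None,fx=4,fy=4,interpolation=cv2.INTER_CUBIC))
C=vision.camera_params('top');C=-np.array(C['R']).T@np.array(C['t']).ravel()
for nm,a,b in(('new',173,208),('stored',206,237)):
    m=np.zeros(Z.shape,bool);m[222:244,a:b]=1;m&=(Z>.045)&(Z<.075)
    q=W[m];r=cv2.minAreaRect((q[:,:2]*1000).astype(np.float32));print(nm,np.round(r[0],1),np.round(r[1],1),round(r[2],1),np.median(q[:,2]).round(4), np.linalg.svd(q-q.mean(0))[2][2].round(3))
x,y=W[...,0],W[...,1]
l=np.zeros(Z.shape,bool);l[178:204,150:243]=1;l&=(Z>.09)&(Z<.24)&(x>.56)&(x<.66);q=W[l];print('lid n',np.linalg.svd(q-q.mean(0))[2][2].round(3),q.mean(0).round(3),q[:,2].max())
o=(Z>.03)&(x>.58)&(x<.9)&(y>-.1)&(y<.2)&~l;print('behind', [ (v,u,W[v,u].round(3).tolist()) for v,u in np.argwhere(o)[::60]])
E
```

```text
t 10.4 pos [ 0.394  -0.1087  0.24  ] q [ 6.937e-01  7.203e-01  3.000e-04 -1.000e-04] F [ 2.5 -1.   0.1] M [-0.04 -0.11  0.01] w 0.0553 gf 0.0 j [-0.27  0.02 -0.23  1.32  0.    1.26]
new [501.5  95.2] [42.2 65.8] 0.8 0.0595 [ 0.12  -0.015  0.993]
stored [501.3   8.5] [39.7 63.9] 1.4 0.0558 [ 0.011 -0.016  1.   ]
lid n [-0.98  -0.035  0.195] [0.591 0.054 0.165] 0.22143900612992537
behind [(np.int64(91), np.int64(159), [0.9, 0.196, 0.037])]
```

View pics/seat.png

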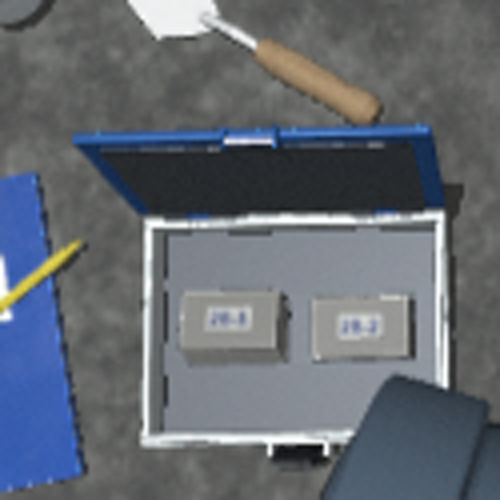

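The new specimen (crop about 233,325) now sits tilted about y, with its robot-side edge high, probably dragged by a finger on retreat. I measure the tilt and then press the high side down gently with shut fingers.

```bash
python3 - <<'E'
from h import *
p,d=grab('top');W=world('top',d)
for v in range(220,246,2): print(v,[ (round(W[v,u,0]*1000),round(W[v,u,1]*1000),round(W[v,u,2]*1000)) for u in (178,184,188,192,196,200,203)], [round(W[v,u,2]*1000) for u in (212,220,228)])
E
```

```text
220 [(532, 128, 26), (532, 112, 21), (532, 101, 23), (532, 89, 27), (533, 78, 25), (532, 67, 28), (533, 59, 28)] [25, 26, 27]
222 [(526, 127, 25), (527, 112, 21), (527, 99, 30), (527, 89, 24), (527, 78, 28), (527, 67, 26), (527, 59, 23)] [30, 28, 21]
224 [(519, 121, 55), (520, 104, 57), (520, 93, 58), (520, 83, 54), (520, 72, 56), (521, 64, 42), (522, 59, 24)] [54, 55, 54]
226 [(514, 119, 59), (514, 103, 59), (514, 93, 57), (514, 82, 58), (515, 72, 57), (515, 64, 44), (516, 58, 27)] [57, 53, 55]
228 [(509, 119, 58), (509, 103, 61), (509, 93, 56), (509, 82, 60), (509, 72, 57), (510, 63, 47), (511, 58, 27)] [55, 57, 56]Traceback (most recent call last):
  File "<stdin>", line 3, in <module>
ValueError: cannot convert float NaN to integer
```

```bash
python3 - <<'E'
from h import *
p,d=grab('top');W=world('top',d)
for v in range(223,246): print(v,'x%.3f'%np.nanmedian(W[v,178:197,0]),'new z %.1f'%(1000*np.nanmedian(W[v,178:197,2])),'stored %.1f'%(1000*np.nanmedian(W[v,210:230,2])))
q=W[224:238,178:198].reshape(-1,3);q=q[np.isfinite(q[:,0])&(q[:,2]>.05)]
print(np.linalg.lstsq(np.c_[q[:,:2],np.ones(len(q))],q[:,2],rcond=None)[0])
to([.485,.095,.085],2.0)
E
```

```text
223 x0.522 new z 55.6 stored 25.6
224 x0.520 new z 56.2 stored 55.5
225 x0.517 new z 56.1 stored 55.1
226 x0.514 new z 57.2 stored 55.7
227 x0.512 new z 58.0 stored 56.8
228 x0.509 new z 58.3 stored 55.9
229 x0.506 new z 59.1 stored 55.6
230 x0.504 new z 60.3 stored 55.9
231 x0.501 new z 61.1 stored 55.9
232 x0.498 new z 61.7 stored 55.8
233 x0.496 new z 62.4 stored 55.5
234 x0.493 new z 63.0 stored 56.0
235 x0.491 new z 63.6 stored 56.0
236 x0.488 new z 65.3 stored 55.9
237 x0.485 new z 62.1 stored 56.7
238 x0.483 new z 53.6 stored 55.6
239 x0.480 new z 45.0 stored 49.2
240 x0.478 new z 34.3 stored 25.8
241 x0.475 new z 26.1 stored 25.9
242 x0.473 new z 26.1 stored 27.1
243 x0.470 new z 25.4 stored 26.0
244 x0.467 new z 25.1 stored 26.0
245 x0.465 new z 25.6 stored 26.0
[-0.23552735 -0.01005278  0.17958356]
t cm [20.21  9.67 15.43] a deg [-0.   -0.02 -0.21]
```

The readings show that the specimen never entered. Its front edge stood on the plate while the soft feet yielded about 9 mm (stored top read 0.0475). The recess is about 2 mm or more further in +x. I regrip upright at x about 0.501 and retry.

>>> carry_out(commands=[{"hand":-0.65,"tx":20.2,"ty":11.2,"tz":8,"ax":0,"ay":0,"az":-0.2},{"hand":-0.65,"tx":20.2,"ty":11.2,"tz":8,"ax":0,"ay":0,"az":-0.2},{"hand":-0.65,"tx":20.2,"ty":11.2,"tz":12,"ax":0,"ay":0,"az":-0.2},{"hand":-0.65,"tx":20.2,"ty":11.2,"tz":12,"ax":0,"ay":0,"az":-0.2},{"hand":-0.65,"tx":20.2,"ty":11.2,"tz":12,"ax":0,"ay":0,"az":-0.2},{"hand":-0.65,"tx":20.2,"ty":11.2,"tz":12,"ax":0,"ay":0,"az":-0.2},{"hand":-0.65,"tx":20.2,"ty":11.2,"tz":12,"ax":0,"ay":0,"az":-0.2},{"hand":-0.65,"tx":20.2,"ty":11.2,"tz":12,"ax":0,"ay":0,"az":-0.2}])

```text
time: 11.35
ee_pos: [0.4994, 0.0984, 0.119]
tcp_rot: [0.692, 0.721, -0.0, -0.001]
wrist_force: [-0.3, 0.5, 0.6]
grip_width: 0.0705
gripper_force: 0.0
```

```bash
python3 - <<'E'
from h import *
st(); to([.501,.0955,.033],2.0)
E
```

```text
t 11.35 pos [0.4994 0.0984 0.119 ] q [ 6.925e-01  7.214e-01 -3.000e-04 -6.000e-04] F [-0.3  0.5  0.6] M [-0.07  0.02  0.02] w 0.0705 gf 0.0 j [ 0.19  0.28 -0.23  1.06  0.    1.72]
t cm [-0.3   0.16  8.6 ] a deg [-0.07 -0.02  0.35]
```

>>> carry_out(commands=[{"hand":-0.65,"tx":-0.3,"ty":0.15,"tz":3,"ax":0,"ay":0,"az":0.3},{"hand":-0.65,"tx":-0.3,"ty":0.15,"tz":6,"ax":0,"ay":0,"az":0.3},{"hand":-0.65,"tx":-0.3,"ty":0.15,"tz":8.6,"ax":0,"ay":0,"az":0.3},{"hand":-0.65,"tx":-0.3,"ty":0.15,"tz":8.6,"ax":0,"ay":0,"az":0.3},{"hand":-0.65,"tx":-0.3,"ty":0.15,"tz":8.6,"ax":0,"ay":0,"az":0.3}])

```text
time: 11.85
ee_pos: [0.5017, 0.0948, 0.0341]
tcp_rot: [0.695, 0.719, 0.0, -0.0]
wrist_force: [1.1, 0.6, 0.6]
grip_width: 0.0705
gripper_force: 0.0
```

>>> carry_out(commands=[{"hand":-0.3,"tx":0,"ty":0,"tz":0,"ax":0,"ay":0,"az":0},{"hand":-0.1,"tx":0,"ty":0,"tz":0,"ax":0,"ay":0,"az":0},{"hand":0.0,"tx":0,"ty":0,"tz":0,"ax":0,"ay":0,"az":0},{"hand":0.3,"tx":0,"ty":0,"tz":0,"ax":0,"ay":0,"az":0},{"hand":0.3,"tx":0,"ty":0,"tz":0,"ax":0,"ay":0,"az":0},{"hand":0.3,"tx":0,"ty":0,"tz":0,"ax":0,"ay":0,"az":0},{"hand":0.3,"tx":0,"ty":0,"tz":0,"ax":0,"ay":0,"az":0}], grip_force=25)

```text
time: 12.55
ee_pos: [0.5027, 0.0955, 0.0335]
tcp_rot: [0.695, 0.719, 0.001, 0.0]
wrist_force: [4.9, -0.9, 2.8]
grip_width: 0.044
gripper_force: 23.8
```

```bash
python3 - <<'E'
from h import *
st()
E
```

```text
t 12.55 pos [0.5027 0.0955 0.0335] q [6.947e-01 7.193e-01 9.000e-04 4.000e-04] F [ 4.9 -0.9  2.8] M [-0.09 -1.2  -0.  ] w 0.044 gf 23.8 j [ 0.19  0.36 -0.36  0.85  0.    1.72]
```

>>> carry_out(commands=[{"hand":0.5,"tx":0,"ty":0,"tz":-0.5,"ax":0,"ay":0,"az":0},{"hand":0.5,"tx":0,"ty":0,"tz":-1.5,"ax":0,"ay":0,"az":0},{"hand":0.5,"tx":0,"ty":0,"tz":-2,"ax":0,"ay":0,"az":0},{"hand":0.5,"tx":0,"ty":0,"tz":-2,"ax":0,"ay":0,"az":0},{"hand":0.5,"tx":0,"ty":0,"tz":-2,"ax":0,"ay":0,"az":0}], grip_force=45)

```text
time: 13.05
ee_pos: [0.5015, 0.0954, 0.0529]
tcp_rot: [0.695, 0.719, 0.0, -0.0]
wrist_force: [-0.3, 1.1, -1.7]
grip_width: 0.0433
gripper_force: 43.3
```

```bash
python3 - <<'E'
from h import *
st()
p,d=grab('scene');W=world('scene',d);x,y,z=W[...,0],W[...,1],W[...,2]
m=(abs(x-.5)<.03)&(y>.045)&(y<.072)&(z>.04)&(z<.08)
q=W[m]
for a in np.arange(.036,.084,.006):
    f=q[abs(q[:,2]-a)<.003]
    if len(f)>3: print(round(a,3),len(f),f[:,0].min().round(4),f[:,0].max().round(4),np.median(f[:,1]).round(4))
to([.501,.0955,.041],2.0)
E
```

```text
t 13.05 pos [0.5015 0.0954 0.0529] q [ 6.947e-01  7.193e-01  1.000e-04 -4.000e-04] F [-0.3  1.1 -1.7] M [-0.01  0.01 -0.04] w 0.0433 gf 43.3 j [ 0.19  0.34 -0.33  0.9   0.    1.72]
0.042 19 0.4755 0.5178 0.062
0.048 30 0.476 0.5163 0.0629
0.054 28 0.4782 0.5184 0.0624
0.06 30 0.4777 0.5228 0.0627
0.066 31 0.4808 0.5226 0.0627
0.072 27 0.4832 0.5233 0.0628
0.078 25 0.4836 0.5098 0.0644
t cm [ 0.01 -0.04  1.17] a deg [-0.04 -0.04 -0.01]
```

It is still tilted about 0.2 rad in the pads. I set it down flat on clear bench at about (0.45, -0.13), let it level itself, and regrip.

>>> carry_out(commands=[{"hand":0.5,"tx":0,"ty":0,"tz":-4,"ax":0,"ay":0,"az":0},{"hand":0.5,"tx":0,"ty":0,"tz":-7,"ax":0,"ay":0,"az":0},{"hand":0.5,"tx":-22,"ty":-6,"tz":-7.5,"ax":0,"ay":0,"az":0},{"hand":0.5,"tx":-22,"ty":-6,"tz":-7.5,"ax":0,"ay":0,"az":0},{"hand":0.5,"tx":-22,"ty":-6,"tz":-7.5,"ax":0,"ay":0,"az":0},{"hand":0.5,"tx":-22,"ty":-6,"tz":-7.5,"ax":0,"ay":0,"az":0},{"hand":0.5,"tx":-22,"ty":-6,"tz":-7.5,"ax":0,"ay":0,"az":0},{"hand":0.5,"tx":-22,"ty":-6,"tz":-3.5,"ax":0,"ay":0,"az":0}])

```text
time: 13.9
ee_pos: [0.4514, -0.1305, 0.0907]
tcp_rot: [0.696, 0.718, 0.002, 0.003]
wrist_force: [0.6, -0.1, -3.2]
grip_width: 0.0432
gripper_force: 44.8
```

```bash
python3 - <<'E'
from h import *
s=st();to([s['ee_pos'][0],s['ee_pos'][1],.018],2.0)
E
```

```text
t 13.9 pos [ 0.4514 -0.1305  0.0907] q [0.6962 0.7179 0.0015 0.003 ] F [ 0.6 -0.1 -3.2] M [ 0.02 -0.08  0.05] w 0.0432 gf 44.8 j [-0.28  0.22 -0.39  0.95 -0.    1.26]
t cm [ 0.02 -0.05  7.27] a deg [ 0.36  0.13 -0.24]
```

>>> carry_out(commands=[{"hand":0.5,"tx":0,"ty":0,"tz":4,"ax":0.3,"ay":0.1,"az":0},{"hand":0.5,"tx":0,"ty":0,"tz":7,"ax":0.3,"ay":0.1,"az":0},{"hand":0.5,"tx":0,"ty":0,"tz":7.4,"ax":0.3,"ay":0.1,"az":0},{"hand":0.5,"tx":0,"ty":0,"tz":7.4,"ax":0.3,"ay":0.1,"az":0},{"hand":0.5,"tx":0,"ty":0,"tz":7.4,"ax":0.3,"ay":0.1,"az":0},{"hand":-0.7,"tx":0,"ty":0,"tz":7.4,"ax":0.3,"ay":0.1,"az":0},{"hand":-0.7,"tx":0,"ty":0,"tz":7.4,"ax":0.3,"ay":0.1,"az":0},{"hand":-0.7,"tx":0,"ty":0,"tz":7.4,"ax":0.3,"ay":0.1,"az":0}])

```text
time: 14.7
ee_pos: [0.4496, -0.1265, 0.0141]
tcp_rot: [0.695, 0.719, -0.001, -0.002]
wrist_force: [-0.3, -0.5, 0.1]
grip_width: 0.0725
gripper_force: 0.0
```

```bash
python3 - <<'E'
from h import *
st()
p,d=grab('scene');W=world('scene',d)
q=np.round(proj('scene',np.array([.45,-.13,.03]))).astype(int);print(q)
x,y,z=W[...,0],W[...,1],W[...,2]
m=(abs(x-.45)<.04)&(y>-.18)&(y<-.155)&(z>.003)&(z<.05);f=W[m]
for a in np.arange(.006,.05,.006):
    g=f[abs(f[:,2]-a)<.003]
    if len(g)>3: print(round(a,3),len(g),np.percentile(g[:,0],[2,98]).round(4),np.median(g[:,1]).round(4))
save('put.png',cv2.resize(p[q[1]-60:q[1]+60,q[0]-60:q[0]+60],None,fx=4,fy=4))
E
```

```text
t 14.7 pos [ 0.4496 -0.1265  0.0141] q [ 0.6947  0.7193 -0.001  -0.0025] F [-0.3 -0.5  0.1] M [-0.01 -0.07 -0.09] w 0.0725 gf 0.0 j [-0.27  0.31 -0.49  0.77  0.    1.26]
[228 237]
0.006 31 [0.4152 0.468 ] -0.16
0.012 28 [0.4303 0.4704] -0.1602
0.018 28 [0.4293 0.47  ] -0.1598
0.024 30 [0.4293 0.4705] -0.1597
0.03 25 [0.43   0.4705] -0.1593
0.036 30 [0.4286 0.4689] -0.16
0.042 23 [0.4313 0.467 ] -0.1581
```

View pics/put.png

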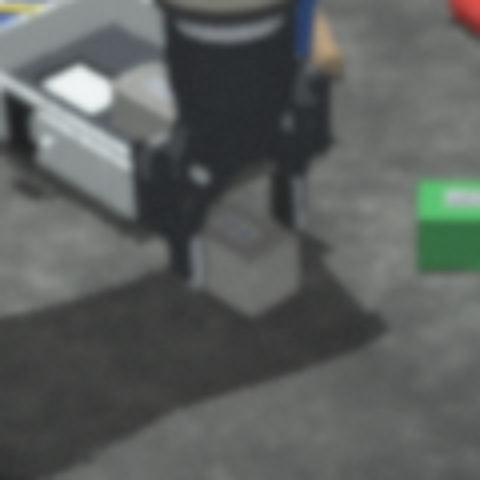

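It stands level between the fingers (crop about 250,260). Regrip.

>>> carry_out(commands=[{"hand":-0.7,"tx":-0.1,"ty":0,"tz":0,"ax":0,"ay":0,"az":0},{"hand":0.5,"tx":-0.1,"ty":0,"tz":0,"ax":0,"ay":0,"az":0},{"hand":0.5,"tx":-0.1,"ty":0,"tz":0,"ax":0,"ay":0,"az":0},{"hand":0.5,"tx":-0.1,"ty":0,"tz":0,"ax":0,"ay":0,"az":0},{"hand":0.5,"tx":-0.1,"ty":0,"tz":0,"ax":0,"ay":0,"az":0},{"hand":0.5,"tx":-0.1,"ty":0,"tz":0,"ax":0,"ay":0,"az":0},{"hand":0.5,"tx":-0.1,"ty":0,"tz":0,"ax":0,"ay":0,"az":0}], grip_force=45)

```text
time: 15.45
ee_pos: [0.4494, -0.1275, 0.014]
tcp_rot: [0.695, 0.719, -0.001, -0.003]
wrist_force: [-2.0, -0.4, 6.6]
grip_width: 0.0393
gripper_force: 45.8
```

```bash
python3 - <<'E'
from h import *
s=st();to([.501,.0955,.13],2.0)
E
```

```text
t 15.45 pos [ 0.4494 -0.1275  0.014 ] q [ 0.6947  0.7193 -0.0011 -0.0027] F [-2.  -0.4  6.6] M [ 0.07  0.22 -0.01] w 0.0393 gf 45.8 j [-0.28  0.31 -0.49  0.77  0.    1.26]
t cm [ 22.14   5.87 -11.58] a deg [-0.31 -0.13 -0.01]
```

>>> carry_out(commands=[{"hand":0.5,"tx":0,"ty":0,"tz":-4,"ax":0,"ay":0,"az":0},{"hand":0.5,"tx":0,"ty":0,"tz":-8,"ax":0,"ay":0,"az":0},{"hand":0.5,"tx":3,"ty":1,"tz":-11.5,"ax":0,"ay":0,"az":0},{"hand":0.5,"tx":22.1,"ty":5.9,"tz":-11.5,"ax":0,"ay":0,"az":0},{"hand":0.5,"tx":22.1,"ty":5.9,"tz":-11.5,"ax":0,"ay":0,"az":0},{"hand":0.5,"tx":22.1,"ty":5.9,"tz":-11.5,"ax":0,"ay":0,"az":0},{"hand":0.5,"tx":22.1,"ty":5.9,"tz":-11.5,"ax":0,"ay":0,"az":0},{"hand":0.5,"tx":22.1,"ty":5.9,"tz":-11.5,"ax":0,"ay":0,"az":0}])

```text
time: 16.25
ee_pos: [0.5017, 0.1, 0.1286]
tcp_rot: [0.693, 0.721, -0.001, -0.003]
wrist_force: [0.6, -0.4, -1.5]
grip_width: 0.039
gripper_force: 47.1
```

>>> carry_out(commands=[{"hand":0.5,"tx":0,"ty":0,"tz":2,"ax":0,"ay":0,"az":0},{"hand":0.5,"tx":0,"ty":0,"tz":4,"ax":0,"ay":0,"az":0},{"hand":0.5,"tx":0,"ty":0,"tz":4,"ax":0,"ay":0,"az":0},{"hand":0.5,"tx":0,"ty":0,"tz":4,"ax":0,"ay":0,"az":0}])

```text
time: 16.65
ee_pos: [0.5007, 0.095, 0.0891]
tcp_rot: [0.695, 0.719, -0.002, -0.003]
wrist_force: [0.6, 0.4, -1.2]
grip_width: 0.039
gripper_force: 47.0
```

```bash
python3 - <<'E'
from h import *
s=st();to([.501,.0958,.044],2.0)
p,d=grab('scene');W=world('scene',d);x,y,z=W[...,0],W[...,1],W[...,2]
m=(abs(x-.5)<.03)&(y>.045)&(y<.072)&(z>.07)&(z<.13);q=W[m]
for a in np.arange(.07,.125,.006):
    f=q[abs(q[:,2]-a)<.003]
    if len(f)>3: print(round(a,3),len(f),np.percentile(f[:,0],[2,98]).round(4),np.median(f[:,1]).round(4))
# box geometry in same camera: inner floor white & stored prism end face
b=(x>.42)&(x<.58)&(y>-.06)&(y<.17)
w=b&(p.min(-1)>170)&(abs(z-.0165)<.008)&(abs(x-.5)<.03)&(y>.05)&(y<.14);print('white',w.sum(),W[w].mean(0).round(4),np.percentile(W[w],[2,98],0).round(4))
t=b&(abs(z-.056)<.003)&(abs(x-.5)<.026)&(y<.045)&(y>-.03);print('stored top',t.sum(),np.percentile(W[t],[2,98],0).round(4),W[t].mean(0).round(4))
E
```

```text
t 16.65 pos [0.5007 0.095  0.0891] q [ 0.6948  0.7192 -0.0015 -0.0031] F [ 0.6  0.4 -1.2] M [-0.04  0.03 -0.03] w 0.039 gf 47.0 j [ 0.19  0.31 -0.28  0.99  0.    1.72]
t cm [0.07 0.06 4.51] a deg [-0.37 -0.13 -0.03]
0.076 14 [0.4826 0.5212] 0.0639
0.082 27 [0.4815 0.5216] 0.0631
0.088 30 [0.4804 0.5199] 0.0632
0.094 26 [0.4808 0.517 ] 0.0632
0.1 27 [0.4814 0.5188] 0.0621
0.106 28 [0.4809 0.5201] 0.0626
0.112 38 [0.4798 0.5209] 0.0632
0.118 12 [0.4873 0.5165] 0.0664<stdin>:10: RuntimeWarning: Mean of empty slice.
  ret = um.true_divide(
Traceback (most recent call last):
IndexError: index -1 is out of bounds for axis 0 with size 0
```

>>> carry_out(commands=[{"hand":0.5,"tx":0.05,"ty":0.05,"tz":3,"ax":0,"ay":0,"az":0},{"hand":0.5,"tx":0.05,"ty":0.05,"tz":4.5,"ax":0,"ay":0,"az":0},{"hand":0.5,"tx":0.05,"ty":0.05,"tz":5,"ax":0,"ay":0,"az":0},{"hand":0.5,"tx":0.05,"ty":0.05,"tz":5.2,"ax":0,"ay":0,"az":0},{"hand":0.5,"tx":0.05,"ty":0.05,"tz":5.2,"ax":0,"ay":0,"az":0},{"hand":0.5,"tx":0.05,"ty":0.05,"tz":5.2,"ax":0,"ay":0,"az":0}])

```text
time: 17.3
ee_pos: [0.5015, 0.0959, 0.0378]
tcp_rot: [0.695, 0.719, -0.001, -0.003]
wrist_force: [-2.2, -1.3, -0.8]
grip_width: 0.0391
gripper_force: 47.1
```

```bash
python3 - <<'E'
from h import *
s=st()
E
```

```text
t 17.3 pos [0.5015 0.0959 0.0378] q [ 0.6948  0.7192 -0.0009 -0.0026] F [-2.2 -1.3 -0.8] M [-0.19  0.34  0.  ] w 0.0391 gf 47.1 j [ 0.19  0.36 -0.35  0.87  0.    1.72]
```

>>> carry_out(commands=[{"hand":0.5,"tx":-0.03,"ty":-0.05,"tz":0.1,"ax":0,"ay":0,"az":0},{"hand":0.5,"tx":-0.03,"ty":-0.05,"tz":0.3,"ax":0,"ay":0,"az":0},{"hand":0.5,"tx":-0.03,"ty":-0.05,"tz":0.4,"ax":0,"ay":0,"az":0},{"hand":0.5,"tx":-0.03,"ty":-0.05,"tz":0.4,"ax":0,"ay":0,"az":0}])

```text
time: 17.7
ee_pos: [0.5006, 0.0956, 0.0328]
tcp_rot: [0.695, 0.719, -0.001, -0.003]
wrist_force: [0.7, -0.1, -1.2]
grip_width: 0.0389
gripper_force: 47.3
```

```bash
python3 - <<'E'
from h import *
s=st()
p,d=grab('top');W=world('top',d);print('stored',np.nanmedian(W[228:237,212:222,2]).round(4),'rack',np.nanmedian(W[243:248,180:225,2]).round(4),'rim', np.nanpercentile(W[205:255,236:246,2],95).round(4))
E
```

```text
t 17.7 pos [0.5006 0.0956 0.0328] q [ 0.6947  0.7193 -0.0012 -0.0029] F [ 0.7 -0.1 -1.2] M [-0.05  0.01 -0.02] w 0.0389 gf 47.3 j [ 0.19  0.36 -0.36  0.86  0.    1.72]
stored 0.0582 rack 0.0281 rim 0.0638
```

It is inside the recess without force. Now down to the floor.

>>> carry_out(commands=[{"hand":0.5,"tx":0,"ty":0,"tz":0.1,"ax":0,"ay":0,"az":0},{"hand":0.5,"tx":0,"ty":0,"tz":0.2,"ax":0,"ay":0,"az":0},{"hand":0.5,"tx":0,"ty":0,"tz":0.3,"ax":0,"ay":0,"az":0},{"hand":0.5,"tx":0,"ty":0,"tz":0.3,"ax":0,"ay":0,"az":0}])

```text
time: 18.15
ee_pos: [0.5007, 0.0956, 0.0299]
tcp_rot: [0.695, 0.719, -0.001, -0.003]
wrist_force: [0.4, 0.5, -1.4]
grip_width: 0.0395
gripper_force: 47.3
```

```bash
python3 - <<'E'
from h import *
s=st()
p,d=grab('top');W=world('top',d);print('stored',np.nanmedian(W[228:237,212:222,2]).round(4),'rack',np.nanmedian(W[243:248,180:225,2]).round(4))
E
```

```text
t 18.15 pos [0.5007 0.0956 0.0299] q [ 0.6947  0.7193 -0.0012 -0.0028] F [ 0.4  0.5 -1.4] M [ 0.04 -0.06  0.  ] w 0.0395 gf 47.3 j [ 0.19  0.37 -0.36  0.85  0.    1.72]
stored 0.0571 rack 0.0274
```

>>> carry_out(commands=[{"hand":0.5,"tx":0,"ty":0,"tz":0.1,"ax":0,"ay":0,"az":0},{"hand":0.5,"tx":0,"ty":0,"tz":0.2,"ax":0,"ay":0,"az":0},{"hand":0.5,"tx":0,"ty":0,"tz":0.3,"ax":0,"ay":0,"az":0},{"hand":0.5,"tx":0,"ty":0,"tz":0.3,"ax":0,"ay":0,"az":0}])

```text
time: 18.6
ee_pos: [0.5007, 0.0956, 0.0269]
tcp_rot: [0.695, 0.719, -0.001, -0.003]
wrist_force: [-1.6, -0.7, 2.7]
grip_width: 0.0392
gripper_force: 47.9
```

>>> carry_out(commands=[{"hand":0.5,"tx":0,"ty":0,"tz":-0.1,"ax":0,"ay":0,"az":0},{"hand":-0.1,"tx":0,"ty":0,"tz":-0.1,"ax":0,"ay":0,"az":0},{"hand":-0.5,"tx":0,"ty":0,"tz":-0.1,"ax":0,"ay":0,"az":0},{"hand":-0.5,"tx":0,"ty":0,"tz":-0.1,"ax":0,"ay":0,"az":0},{"hand":-0.5,"tx":0,"ty":0,"tz":-0.1,"ax":0,"ay":0,"az":0},{"hand":-0.5,"tx":0,"ty":0,"tz":-0.1,"ax":0,"ay":0,"az":0}])

```text
time: 19.2
ee_pos: [0.5006, 0.0956, 0.0279]
tcp_rot: [0.695, 0.719, -0.001, -0.003]
wrist_force: [-0.2, -0.0, 0.1]
grip_width: 0.064
gripper_force: 0.0
```

```bash
python3 - <<'E'
from h import *
s=st()
E
```

```text
t 19.2 pos [0.5006 0.0956 0.0279] q [ 0.6947  0.7193 -0.0012 -0.0028] F [-0.2 -0.   0.1] M [ 0.01  0.04 -0.02] w 0.064 gf 0.0 j [ 0.19  0.37 -0.36  0.84  0.    1.72]
```

>>> carry_out(commands=[{"hand":-0.5,"tx":0,"ty":0,"tz":-2,"ax":0,"ay":0,"az":0},{"hand":-0.5,"tx":0,"ty":0,"tz":-6,"ax":0,"ay":0,"az":0},{"hand":-0.5,"tx":0,"ty":0,"tz":-11,"ax":0,"ay":0,"az":0},{"hand":-0.5,"tx":0,"ty":0,"tz":-16,"ax":0,"ay":0,"az":0},{"hand":1,"tx":-13,"ty":-4,"tz":-21,"ax":0,"ay":0,"az":0},{"hand":1,"tx":-18,"ty":-4,"tz":-26,"ax":0,"ay":0,"az":0},{"hand":1,"tx":-20,"ty":-4,"tz":-28,"ax":0,"ay":0,"az":0},{"hand":1,"tx":-20,"ty":-4,"tz":-28,"ax":0,"ay":0,"az":0}])

```text
time: 20.0
ee_pos: [0.4722, -0.0764, 0.2878]
tcp_rot: [0.695, 0.719, -0.001, -0.003]
wrist_force: [2.3, 0.2, -0.6]
grip_width: 0.0058
gripper_force: 0.0
```

```bash
python3 - <<'E'
from h import *
s=st()
p,d=grab('top');W=world('top',d);Z=W[...,2]
for nm,a,b in(('new',173,207),('stored',206,236)):
    m=np.zeros(Z.shape,bool);m[222:244,a:b]=1;m&=(Z>.05)&(Z<.075)
    q=W[m];r=cv2.minAreaRect((q[:,:2]*1000).astype(np.float32));c=np.linalg.lstsq(np.c_[q[:,:2],np.ones(len(q))],q[:,2],rcond=None)[0]
    print(nm,m.sum(),np.round(r[0],1),np.round(r[1],1),np.median(q[:,2]).round(4),c[:2].round(3))
np.save('t_w.npy',W); to([.66,.055,.29],2)
E
```

```text
t 20.0 pos [ 0.4722 -0.0764  0.2878] q [ 0.6946  0.7194 -0.0011 -0.0027] F [ 2.3  0.2 -0.6] M [-0.04 -0.08 -0.01] w 0.0058 gf 0.0 j [-0.16  0.17  0.06  1.46  0.    1.37]
new 0 [0. 0.] [0. 0.] nan [0. 0.]
stored 0 [0. 0.] [0. 0.] nan [0. 0.]
t cm [13.03 19.17  0.16] a deg [-0.07  0.04 -0.16]
  return _methods._mean(a, axis=axis, dtype=dtype,
  ret = ret.dtype.type(ret / rcount)
```

```bash
python3 - <<'E'
from h import *
p,d=grab('scene');W=world('scene',d);x,y,z=W[...,0],W[...,1],W[...,2]
for nm,y0 in(('new',.095),('stored',.009)):
    m=(abs(x-.5)<.024)&(abs(y-y0)<.036)&(z>.05)&(z<.07);q=W[m]
    if len(q)>5:
        c=np.linalg.lstsq(np.c_[q[:,:2],np.ones(len(q))],q[:,2],rcond=None)[0];print(nm,m.sum(),q.mean(0).round(4),np.percentile(q,[3,97],0).round(4).tolist(),c[:2].round(3))
save('seat2.png',cv2.resize(p[110:240,140:270],None,fx=4,fy=4,interpolation=cv2.INTER_CUBIC))
E
```

```text
new 197 [0.4983 0.0919 0.0543] [[0.4795, 0.0619, 0.0512], [0.518, 0.1255, 0.0571]] [0.016 0.013]
stored 226 [0.5004 0.0052 0.0543] [[0.4824, -0.0248, 0.0507], [0.5207, 0.0381, 0.057]] [0.028 0.005]
```

View pics/seat2.png

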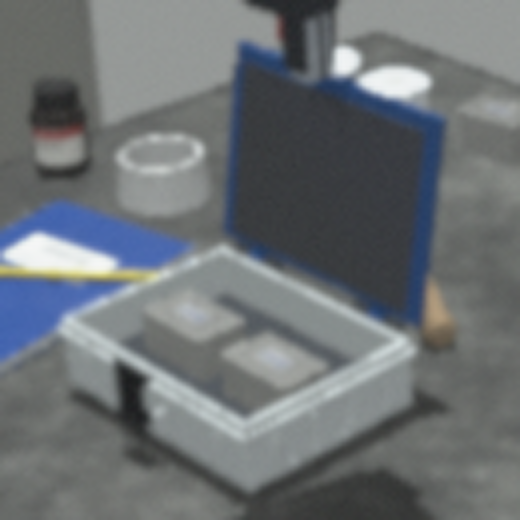

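Both specimens (crop 195,315 and 275,360) stand level at the same height, so the new one is home. Now I go behind the lid, high over its edge.

>>> carry_out(commands=[{"hand":1,"tx":0,"ty":5,"tz":-1,"ax":0,"ay":0,"az":0},{"hand":1,"tx":3,"ty":10,"tz":-1,"ax":0,"ay":0,"az":0},{"hand":1,"tx":6,"ty":14,"tz":-1,"ax":0,"ay":0,"az":0},{"hand":1,"tx":9,"ty":18,"tz":-1,"ax":0,"ay":0,"az":0},{"hand":1,"tx":13,"ty":19.2,"tz":-1,"ax":0,"ay":0,"az":0},{"hand":1,"tx":13,"ty":19.2,"tz":-1,"ax":0,"ay":0,"az":0},{"hand":1,"tx":13,"ty":19.2,"tz":-1,"ax":0,"ay":0,"az":0},{"hand":1,"tx":13,"ty":19.2,"tz":-1,"ax":0,"ay":0,"az":0}])

```text
time: 20.9
ee_pos: [0.6601, 0.0613, 0.2957]
tcp_rot: [0.695, 0.719, -0.001, -0.003]
wrist_force: [-0.3, -1.1, -0.1]
grip_width: -0.0002
gripper_force: 0.0
```

```bash
python3 - <<'E'
from h import *
s=st();to([.66,.055,.17],2)
E
```

```text
t 20.9 pos [0.6601 0.0613 0.2957] q [ 0.6948  0.7192 -0.0013 -0.0029] F [-0.3 -1.1 -0.1] M [ 0.08 -0.01 -0.02] w -0.0002 gf 0.0 j [0.09 0.62 0.74 1.7  0.   1.63]
t cm [-0.66  0.04 12.56] a deg [-0.34 -0.13 -0.02]
```

>>> carry_out(commands=[{"hand":1,"tx":-0.5,"ty":0,"tz":3,"ax":0,"ay":0,"az":0},{"hand":1,"tx":-0.5,"ty":0,"tz":6,"ax":0,"ay":0,"az":0},{"hand":1,"tx":-0.5,"ty":0,"tz":9,"ax":0,"ay":0,"az":0},{"hand":1,"tx":-0.5,"ty":0,"tz":12.5,"ax":0,"ay":0,"az":0},{"hand":1,"tx":-0.5,"ty":0,"tz":12.5,"ax":0,"ay":0,"az":0}])

```text
time: 21.4
ee_pos: [0.6569, 0.0555, 0.167]
tcp_rot: [0.695, 0.719, -0.004, -0.005]
wrist_force: [-0.3, -0.7, 0.1]
grip_width: -0.0
gripper_force: 0.0
```

>>> carry_out(commands=[{"hand":1,"tx":0,"ty":-0.7,"tz":0,"ax":0,"ay":0,"az":0},{"hand":1,"tx":0,"ty":-1.4,"tz":0,"ax":0,"ay":0,"az":0},{"hand":1,"tx":0,"ty":-2.0,"tz":0,"ax":0,"ay":0,"az":0},{"hand":1,"tx":0,"ty":-2.5,"tz":0,"ax":0,"ay":0,"az":0},{"hand":1,"tx":0,"ty":-3.0,"tz":0,"ax":0,"ay":0,"az":0},{"hand":1,"tx":0,"ty":-3.5,"tz":0,"ax":0,"ay":0,"az":0},{"hand":1,"tx":0,"ty":-4.0,"tz":0,"ax":0,"ay":0,"az":0}])

```text
time: 22.1
ee_pos: [0.6198, 0.0555, 0.1714]
tcp_rot: [0.695, 0.719, -0.001, -0.003]
wrist_force: [2.8, 0.2, 3.8]
grip_width: -0.0003
gripper_force: 0.0
```

```bash
python3 - <<'E'
from h import *
s=st()
E
```

```text
t 22.1 pos [0.6198 0.0555 0.1714] q [ 0.6947  0.7193 -0.0008 -0.0025] F [2.8 0.2 3.8] M [ 0.02 -0.17  0.01] w -0.0003 gf 0.0 j [0.09 0.49 0.21 1.29 0.   1.62]
```

In contact at about 5 N, the lid is moving. I continue.

>>> carry_out(commands=[{"hand":1,"tx":0,"ty":-0.7,"tz":0,"ax":0,"ay":0,"az":0},{"hand":1,"tx":0,"ty":-1.4,"tz":0,"ax":0,"ay":0,"az":0},{"hand":1,"tx":0,"ty":-2.1,"tz":0,"ax":0,"ay":0,"az":0},{"hand":1,"tx":0,"ty":-2.8,"tz":0,"ax":0,"ay":0,"az":0},{"hand":1,"tx":0,"ty":-3.5,"tz":0,"ax":0,"ay":0,"az":0},{"hand":1,"tx":0,"ty":-4.2,"tz":0,"ax":0,"ay":0,"az":0},{"hand":1,"tx":0,"ty":-4.9,"tz":0,"ax":0,"ay":0,"az":0},{"hand":1,"tx":0,"ty":-5.5,"tz":0,"ax":0,"ay":0,"az":0}])

```text
time: 22.9
ee_pos: [0.5642, 0.0535, 0.1712]
tcp_rot: [0.695, 0.719, -0.001, -0.003]
wrist_force: [1.2, -0.4, -0.7]
grip_width: -0.0002
gripper_force: 0.4
```

```bash
cat > lid.py <<'E'
from h import *
s=st()
p,d=grab('scene');W=world('scene',d);x,y,z=W[...,0],W[...,1],W[...,2]
# lid = dark/blue points above rim over the hinge line, on right part of lid
m=(x>.40)&(x<.66)&(y>-.05)&(y<.0)&(z>.075)&(z<.235)
q=W[m]
print(m.sum())
if len(q)>10:
    n=np.linalg.svd(q-q.mean(0))[2][2]; n*=np.sign(n[0]); print('n',n.round(3),'theta~',round(float(np.arctan2(n[0],n[2])),3),'zmax',q[:,2].max().round(3),'xmin',q[:,0].min().round(3))
E
python3 lid.py
```

```text
t 22.9 pos [0.5642 0.0535 0.1712] q [ 0.6947  0.7193 -0.0013 -0.0029] F [ 1.2 -0.4 -0.7] M [ 0.04 -0.27 -0.01] w -0.0002 gf 0.4 j [0.09 0.37 0.03 1.23 0.   1.63]
586
n [0.963 0.104 0.249] theta~ 1.318 zmax 0.211 xmin 0.537
```

>>> carry_out(commands=[{"hand":1,"tx":0,"ty":-0.5,"tz":0,"ax":0,"ay":0,"az":0},{"hand":1,"tx":0,"ty":-1.0,"tz":0,"ax":0,"ay":0,"az":0},{"hand":1,"tx":0,"ty":-1.4,"tz":0,"ax":0,"ay":0,"az":0},{"hand":1,"tx":0,"ty":-1.8,"tz":0,"ax":0,"ay":0,"az":0},{"hand":1,"tx":0,"ty":-2.2,"tz":0,"ax":0,"ay":0,"az":0},{"hand":1,"tx":0,"ty":-2.4,"tz":0,"ax":0,"ay":0,"az":0}])

```text
time: 23.55
ee_pos: [0.5405, 0.0527, 0.1714]
tcp_rot: [0.695, 0.719, -0.001, -0.003]
wrist_force: [0.2, 0.0, -0.1]
grip_width: 0.0001
gripper_force: 0.0
```

```bash
python3 lid.py; python3 lid.py
```

```text
t 23.55 pos [0.5405 0.0527 0.1714] q [ 0.6947  0.7193 -0.0012 -0.0029] F [ 0.2  0.  -0.1] M [-0.   -0.02 -0.02] w 0.0001 gf 0.0 j [ 0.1   0.32 -0.04  1.21  0.    1.63]
452
n [0.899 0.106 0.425] theta~ 1.13 zmax 0.202 xmin 0.511
t 23.6 pos [0.5404 0.0527 0.1715] q [ 0.6947  0.7193 -0.0012 -0.0029] F [0.4 0.6 0.9] M [-0.07 -0.09  0.04] w -0.0002 gf 0.0 j [ 0.1   0.32 -0.04  1.21  0.    1.63]
456
n [0.896 0.104 0.432] theta~ 1.121 zmax 0.201 xmin 0.51
```

The force is zero and the angle is decreasing by itself. I take the hand back and up.

>>> carry_out(commands=[{"hand":1,"tx":0,"ty":3,"tz":0,"ax":0,"ay":0,"az":0},{"hand":1,"tx":0,"ty":5,"tz":-3,"ax":0,"ay":0,"az":0},{"hand":1,"tx":0,"ty":5,"tz":-8,"ax":0,"ay":0,"az":0},{"hand":1,"tx":0,"ty":5,"tz":-12,"ax":0,"ay":0,"az":0}])

```text
time: 24.05
ee_pos: [0.5918, 0.0541, 0.2929]
tcp_rot: [0.695, 0.719, -0.001, -0.003]
wrist_force: [1.0, -0.1, 0.1]
grip_width: -0.0001
gripper_force: 0.0
```

```bash
python3 lid.py
```

```text
t 24.05 pos [0.5918 0.0541 0.2929] q [ 0.6947  0.7192 -0.0011 -0.0028] F [ 1.  -0.1  0.1] M [ 0.02 -0.11  0.06] w -0.0001 gf 0.0 j [0.09 0.43 0.42 1.57 0.   1.63]
309
n [0.807 0.111 0.58 ] theta~ 0.948 zmax 0.188 xmin 0.487
```

>>> carry_out(commands=[{"hand":1,"tx":0,"ty":0,"tz":0,"ax":0,"ay":0,"az":0},{"hand":1,"tx":0,"ty":0,"tz":0,"ax":0,"ay":0,"az":0},{"hand":1,"tx":0,"ty":0,"tz":0,"ax":0,"ay":0,"az":0},{"hand":1,"tx":0,"ty":0,"tz":0,"ax":0,"ay":0,"az":0},{"hand":1,"tx":0,"ty":0,"tz":0,"ax":0,"ay":0,"az":0},{"hand":1,"tx":0,"ty":0,"tz":0,"ax":0,"ay":0,"az":0},{"hand":1,"tx":0,"ty":0,"tz":0,"ax":0,"ay":0,"az":0},{"hand":1,"tx":0,"ty":0,"tz":0,"ax":0,"ay":0,"az":0}])

```text
time: 24.9
ee_pos: [0.5915, 0.0542, 0.2911]
tcp_rot: [0.695, 0.719, -0.001, -0.003]
wrist_force: [-0.1, 0.3, 0.7]
grip_width: 0.0002
gripper_force: 0.0
```

>>> carry_out(commands=[{"hand":1,"tx":0,"ty":-5,"tz":-2,"ax":0,"ay":0,"az":0},{"hand":1,"tx":0,"ty":-9,"tz":-2,"ax":0,"ay":0,"az":0},{"hand":1,"tx":0,"ty":-12,"tz":-2,"ax":0,"ay":0,"az":0},{"hand":1,"tx":0,"ty":-14.8,"tz":-2,"ax":0,"ay":0,"az":0},{"hand":1,"tx":0,"ty":-14.8,"tz":-2,"ax":0,"ay":0,"az":0},{"hand":1,"tx":0,"ty":-14.8,"tz":-2,"ax":0,"ay":0,"az":0},{"hand":1,"tx":0,"ty":-14.8,"tz":-2,"ax":0,"ay":0,"az":0},{"hand":1,"tx":0,"ty":-14.8,"tz":-2,"ax":0,"ay":0,"az":0}])

```text
time: 25.7
ee_pos: [0.4444, 0.049, 0.3116]
tcp_rot: [0.695, 0.719, -0.001, -0.003]
wrist_force: [-0.3, 0.1, 0.3]
grip_width: -0.0004
gripper_force: 0.0
```

>>> carry_out(commands=[{"hand":1,"tx":0,"ty":0,"tz":0,"ax":0,"ay":0,"az":0},{"hand":1,"tx":0,"ty":0,"tz":0,"ax":0,"ay":0,"az":0},{"hand":1,"tx":0,"ty":0,"tz":0,"ax":0,"ay":0,"az":0},{"hand":1,"tx":0,"ty":0,"tz":0,"ax":0,"ay":0,"az":0},{"hand":1,"tx":0,"ty":0,"tz":0,"ax":0,"ay":0,"az":0},{"hand":1,"tx":0,"ty":0,"tz":0,"ax":0,"ay":0,"az":0},{"hand":1,"tx":0,"ty":0,"tz":0,"ax":0,"ay":0,"az":0},{"hand":1,"tx":0,"ty":0,"tz":0,"ax":0,"ay":0,"az":0}])

```text
time: 26.5
ee_pos: [0.4438, 0.049, 0.312]
tcp_rot: [0.695, 0.719, -0.001, -0.003]
wrist_force: [1.3, 0.8, 0.8]
grip_width: 0.0001
gripper_force: 0.0
```

```bash
cat > lid2.py <<'E'
from h import *
s=st()
p,d=grab('scene');W=world('scene',d);x,y,z=W[...,0],W[...,1],W[...,2]
hsv=cv2.cvtColor(p,cv2.COLOR_RGB2HSV)
m=(x>.41)&(x<.59)&(y>-.055)&(y<.16)&(z>.055)&(z<.12)&(hsv[...,0]>100)&(hsv[...,0]<130)&(hsv[...,1]>110)
q=W[m];print(m.sum())
if len(q)>30:
    c=np.linalg.lstsq(np.c_[q[:,:2],np.ones(len(q))],q[:,2],rcond=None)[0];r=abs(np.c_[q[:,:2],np.ones(len(q))]@c-q[:,2])<.003;q=q[r]
    c=np.linalg.lstsq(np.c_[q[:,:2],np.ones(len(q))],q[:,2],rcond=None)[0]
    print('theta',-c[0].round(3),'tilt y',c[1].round(3),'x',np.percentile(q[:,0],[1,99]).round(3),'y',np.percentile(q[:,1],[1,99]).round(3),'z at pad',(c@[.444,.05,1]).round(4))
for r in vision.tip_of('lid_pad','scene')[:2]:
    u,v=np.round(r['pixel']).astype(int);print('pad',u,v,W[v,u].round(4),r['confidence'])
to([.444,.0505,.10],2)
E
python3 lid2.py
```

```text
t 26.5 pos [0.4438 0.049  0.312 ] q [ 0.6947  0.7193 -0.0012 -0.0028] F [1.3 0.8 0.8] M [-0.03  0.04 -0.  ] w 0.0001 gf 0.0 j [0.11 0.11 0.04 1.51 0.   1.64]
1919
theta 0.045 tilt y -0.001 x [0.426 0.572] y [-0.049  0.149] z at pad 0.0738
pad 183 195 [0.4497 0.0449 0.0758] 0.97
t cm [ 0.1   0.15 21.2 ] a deg [-0.32 -0.14 -0.01]
```

The lid rests by itself at about 0.045 rad on the catch. I approach the thumb pad.

>>> carry_out(commands=[{"hand":1,"tx":0,"ty":0.4,"tz":5,"ax":0,"ay":0,"az":0},{"hand":1,"tx":0,"ty":0.4,"tz":10,"ax":0,"ay":0,"az":0},{"hand":1,"tx":0,"ty":0.4,"tz":15,"ax":0,"ay":0,"az":0},{"hand":1,"tx":0,"ty":0.4,"tz":19,"ax":0,"ay":0,"az":0},{"hand":1,"tx":0,"ty":0.4,"tz":22,"ax":0,"ay":0,"az":0},{"hand":1,"tx":0,"ty":0.4,"tz":22,"ax":0,"ay":0,"az":0},{"hand":1,"tx":0,"ty":0.4,"tz":22,"ax":0,"ay":0,"az":0}])

```text
time: 27.3
ee_pos: [0.4467, 0.0497, 0.0928]
tcp_rot: [0.695, 0.719, -0.001, -0.003]
wrist_force: [0.1, 0.3, -0.1]
grip_width: -0.0
gripper_force: 0.0
```

```bash
python3 lid2.py
```

```text
t 27.3 pos [0.4467 0.0497 0.0928] q [ 0.6947  0.7193 -0.0013 -0.0029] F [ 0.1  0.3 -0.1] M [-0.01 -0.02 -0.05] w -0.0 gf 0.0 j [ 0.11  0.19 -0.42  0.96  0.    1.64]
1724
theta 0.047 tilt y -0.001 x [0.427 0.573] y [-0.05   0.145] z at pad 0.074
pad 185 193 [0.4635 0.0555 0.0717] 0.68
t cm [ 0.09 -0.38 -0.62] a deg [-0.18 -0.15 -0.01]
```

Stable at 0.046 rad. Now I press gently in steps.

>>> carry_out(commands=[{"hand":1,"tx":0,"ty":0,"tz":0.8,"ax":0,"ay":0,"az":0},{"hand":1,"tx":0,"ty":0,"tz":1.3,"ax":0,"ay":0,"az":0},{"hand":1,"tx":0,"ty":0,"tz":1.6,"ax":0,"ay":0,"az":0},{"hand":1,"tx":0,"ty":0,"tz":1.9,"ax":0,"ay":0,"az":0},{"hand":1,"tx":0,"ty":0,"tz":2.1,"ax":0,"ay":0,"az":0}])

```text
time: 27.9
ee_pos: [0.4463, 0.0497, 0.0709]
tcp_rot: [0.695, 0.719, -0.001, -0.003]
wrist_force: [-2.9, -0.4, 6.4]
grip_width: -0.0
gripper_force: 3.4
```

>>> carry_out(commands=[{"hand":1,"tx":0,"ty":0,"tz":0.15,"ax":0,"ay":0,"az":0},{"hand":1,"tx":0,"ty":0,"tz":0.3,"ax":0,"ay":0,"az":0},{"hand":1,"tx":0,"ty":0,"tz":0.3,"ax":0,"ay":0,"az":0}])

```text
time: 28.2
ee_pos: [0.4462, 0.0497, 0.0679]
tcp_rot: [0.695, 0.719, -0.001, -0.003]
wrist_force: [0.7, 0.1, -0.2]
grip_width: -0.0006
gripper_force: 0.1
```

It snapped, as the force fell away. I follow on to make sure it is fully down.

>>> carry_out(commands=[{"hand":1,"tx":0,"ty":0,"tz":0.2,"ax":0,"ay":0,"az":0},{"hand":1,"tx":0,"ty":0,"tz":0.4,"ax":0,"ay":0,"az":0},{"hand":1,"tx":0,"ty":0,"tz":0.4,"ax":0,"ay":0,"az":0}])

```text
time: 28.5
ee_pos: [0.4466, 0.0497, 0.0639]
tcp_rot: [0.695, 0.719, -0.001, -0.003]
wrist_force: [-1.2, -0.0, 5.3]
grip_width: -0.0
gripper_force: 2.7
```

```bash
python3 lid2.py
```

```text
t 28.5 pos [0.4466 0.0497 0.0639] q [ 0.6947  0.7193 -0.001  -0.0027] F [-1.2 -0.   5.3] M [-0.07  0.22  0.  ] w -0.0 gf 2.7 j [ 0.11  0.22 -0.47  0.89  0.    1.64]
1670
theta 0.005 tilt y -0.0 x [0.427 0.573] y [-0.05   0.141] z at pad 0.0638
pad 182 198 [0.44   0.0363 0.0745] 0.71
t cm [ 0.1  -0.28 -3.6 ] a deg [-0.3  -0.14 -0.01]
```

>>> carry_out(commands=[{"hand":1,"tx":0,"ty":0,"tz":0.15,"ax":0,"ay":0,"az":0},{"hand":1,"tx":0,"ty":0,"tz":0.3,"ax":0,"ay":0,"az":0},{"hand":1,"tx":0,"ty":0,"tz":0.4,"ax":0,"ay":0,"az":0},{"hand":1,"tx":0,"ty":0,"tz":0.4,"ax":0,"ay":0,"az":0}])

```text
time: 29.0
ee_pos: [0.4466, 0.0497, 0.0602]
tcp_rot: [0.695, 0.719, -0.001, -0.003]
wrist_force: [-3.1, 0.2, 10.5]
grip_width: -0.0005
gripper_force: 5.4
```

>>> carry_out(commands=[{"hand":1,"tx":0,"ty":0,"tz":-0.5,"ax":0,"ay":0,"az":0},{"hand":1,"tx":0,"ty":0,"tz":-2,"ax":0,"ay":0,"az":0},{"hand":1,"tx":0,"ty":0,"tz":-5,"ax":0,"ay":0,"az":0},{"hand":1,"tx":0,"ty":0,"tz":-10,"ax":0,"ay":0,"az":0},{"hand":1,"tx":0,"ty":0,"tz":-15,"ax":0,"ay":0,"az":0},{"hand":1,"tx":0,"ty":0,"tz":-20,"ax":0,"ay":0,"az":0},{"hand":1,"tx":0,"ty":0,"tz":-20,"ax":0,"ay":0,"az":0},{"hand":1,"tx":0,"ty":0,"tz":-20,"ax":0,"ay":0,"az":0}])

```text
time: 29.8
ee_pos: [0.4481, 0.0493, 0.2607]
tcp_rot: [0.695, 0.719, -0.0, -0.002]
wrist_force: [-1.0, 0.6, -0.6]
grip_width: -0.0
gripper_force: 0.0
```

```bash
python3 lid2.py; python3 - <<'E'
from h import *
p,d=grab('scene');save('end.png',cv2.resize(p[130:250,120:260],None,fx=5,fy=5,interpolation=cv2.INTER_CUBIC))
E
```

```text
t 29.8 pos [0.4481 0.0493 0.2607] q [ 6.947e-01  7.193e-01 -4.000e-04 -2.200e-03] F [-1.   0.6 -0.6] M [-0.03 -0.   -0.02] w -0.0 gf 0.0 j [ 0.11  0.11 -0.08  1.38  0.    1.64]
2021
theta -0.0 tilt y -0.001 x [0.426 0.573] y [-0.049  0.149] z at pad 0.0675
pad 242 179 [0.6851 0.0765 0.0202] 0.59
pad 179 201 [0.4323 0.04   0.067 ] 0.55
t cm [ 0.1  -0.18 15.89] a deg [-0.42 -0.14 -0.01]
```

View pics/end.png

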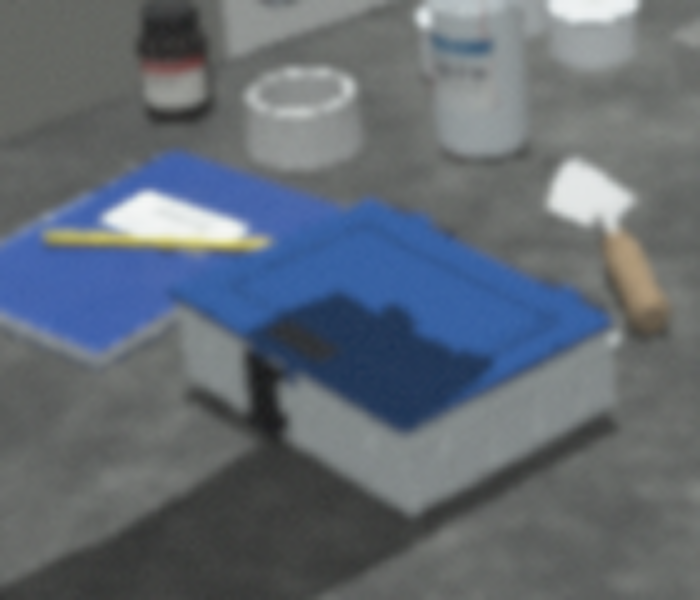

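The lid lies flat (theta about 0), the hook (crop 265,390) is over the edge, and bottle and trowel are in place. I hand in.

```bash
python3 -c "
from cell import bot
print(bot.sign_off())"
```

```text
the job is handed in; nothing more can be done
None
```

The job is handed in, with no verdict shown: the specimen measured home and level (second try; the first landed on the rack plate and was re-gripped), the lid came down by itself, and after the press it reads 0.00 rad with the hook over its edge.

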